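Load the demagnetiser and set its timer

ROBOT

A 6-joint arm with a two-finger parallel gripper is mounted at the origin on a cart in front of the work surface, level with it; the furniture and walls round the work are solid. World frame = base frame: x ahead of the robot, y to its left, z up, the work surface at z = 0. Lengths are in m, angles in rad, forces in N, time in s.
With the tool pointing down it reaches from about 0.3 to 0.875 m from the base axis. Payload 6.4 kg.
Tool frame: the origin (TCP) lies at the very end of the fingers, on their centre line; the grasp point (between the pads) lies 19 mm behind it; z points along the fingers, y is the direction in which the jaws open and shut (so a half turn about z gives the same grasp; the last joint's range is limited). The gripper opens to 85 mm and grips with 20 to 120 N. Pads are 22 mm wide; open, the fingers measure 114 mm over their backs; the gripper's body (76 mm by 85 mm) begins 54 mm behind the grasp point. The pads swing forward as they close: fully open they stand 13 mm farther back than shut.
Start: joints at [-1.486, 0.181, 1.607, -0, 1.354, -0.206], TCP at [0.165, -0.551, 0.231] pointing down, gripper open.
Joint ranges: [-2.99, 2.99], [-0.89, 2.07], [0.3, 2.58], [-1.14, 4.28], [0, 2.63], [-3.12, 3.12]. Speed limits (rad/s): [2.57, 2.57, 3.01, 3.14, 3.14, 3.14].

INTERFACE

Orientations are given as a unit quaternion [w, x, y, z].
In Python, from workcell import get_state, read_camera, calibration, hand_in, trace, spot_point gives the robot as it stands.
- The arm moves only by the tool move_arm, never from a script. Its argument "steps" is a list of rows, each an object with "twist": the turn, a rotation vector about the tool's x, y, z each as a share of 0.5 rad, from -1 to 1, a list of three; "dp": the shift along the tool's x, y, z each as a share of 400 mm, from -1 to 1, a list of three; "jaw": the closure, from -1 (fully open) to 1 (shut). In form: [{"twist": [rx, ry, rz], "dp": [dx, dy, dz], "jaw": jaw}, ...]. A call has 1 to 5 rows; each row shifts and turns the pose as measured when the row begins, along the tool's axes as they then stand; what a row does not reach is not made up. A row lasts 1/12 s, in which the tool goes at most 41.7 mm and 7.16 degrees, less where a joint would pass 70% of its speed; a pose out of reach is approached as far as the arm can. A call with a number of a shift or a turn outside -1 to 1 is refused whole. A call with a gripper value outside its range is refused whole. The fingers move at their own pace and stop on an object; "grip_force" is the grip in N (left out, the last holds). Time passes only in rows, so rows that do not move let the fingers close. It gives the time, the measured TCP pose, the force and the opening at its end, in the units of the state.
- get_state(): the state, without advancing time (a new reading comes with each control period).
- read_camera(name): name is "side" or "top" or "wrist"; returns the picture (400x640x3 uint8, blue, green, red); there is no depth.
- calibration(name): a dict with "intrinsics" (3x3 intrinsics, pixels), "rvec" (rotation vector, rad) and "tvec" (3), from world to camera coordinates, as OpenCV has them. Camera axes: x right, y down, z forward; pixel columns grow to the right and rows downward; lengths in m; the calibration is good to about 2 mm. The wrist camera is an equidistant fisheye: a pixel r from the principal point sees the ray r / f radians off the axis. A picture is of the moment at which its call begins: read the wrist's pose just before it. calibration takes no time and is no camera call; for the wrist camera it gives the pose at the moment of the call.
- hand_in(): hands the job in, once; it reports no verdict.
Trained networks look in the newest picture that a camera, given by its name, has taken for a name from the list of things; names that differ only in an ending like _2 or _b are one class to them, and where a whole thing is asked for, a point or a joint stands for the part that bears it (a point fixed in the world has none). Each returns a list of dicts, best first, with "score" (0 to 1); they miss things now and then, are a little off and sometimes report something else, mostly with a low value. They report only what shows in the picture. A call takes as long as a camera call. They do not tell look-alikes from the thing itself.
- trace(camera, label): "mask" (400x640 bool, what is visible of it) and "pixel" ([row, column] in pixels, amid what is visible of it).
- spot_point(camera, label): "pixel" ([row, column] in pixels: a listed point, or the origin of a listed thing).
The state is a dict: "time_s": time; "qpos": joint angles; "dq": joint speeds; "joint_torque": joint torques, N m; "tcp_pos": TCP position; "orientation": TCP orientation; "contact_force": force on the tool from outside, world axes, zero at the start; "torque": the same for the moment, N m; "grip_width": finger opening in m.
Only numpy, scipy, OpenCV 4.12 (cv2) and the standard library are available. Lean on these libraries where they do the work, as an engineer would, in place of code of your own. Each camera call takes 0.05 s, during which the arm holds its last target.

TASK

Use the crank to tip the pot on the demagnetiser so that the four steel discs fall out into its tray, then stand the pot fully upright again. Then, on the control box, turn only the timer (the wide fluted knob) until its white line points at the heavy mark on its dial, without touching or turning the three smooth knobs beside it. Leave the oil bottle, the loupe and the pink clamp where they stand, and let go of everything at the end.

Things in the scene. Friction and masses are not known exactly. Their poses are not given: they have to be found in the camera images.
- demagnetiser: bench demagnetiser, fixed: low grey housing, open aluminium tray on it, tipping pot between two dark posts over the tray's near half. 182 mm wide in y with the pot's crank. Origin on the bench under the middle of that width. Its x points from the pot to the far end of the tray (about away from the robot), y left, z up. Tray walls reach 58 mm above the bench, the posts 123 mm.
- tray_floor (a point): centre of the tray's inner floor, 25 mm above the bench; the floor is 144 mm (demagnetiser x) by 100 mm (y), walls 3 mm thick, 33 mm high above the floor.
- pot_hinge (a point): point on the pot's trunnion axis (along demagnetiser y), 112 mm above the bench, level in y with the middle of the crank's grip bar. The steel pot hangs on it 95 mm to the +y side: 82 mm across the rim, 54 mm tall, rim 16 mm above the axis, wall 3 mm.
- pot_grip (a point): middle of the pot crank's black round grip bar: 10 mm diameter, 46 mm long, parallel to the trunnion axis and 70 mm from it, sticking out to demagnetiser -y from a flat crank arm 26 mm to the +y side of this point. Nothing else is within 60 mm below it. With the pot upright it lies on the robot's side of the axis, at its height; it moves with the pot.
- pot (a joint): pot angle: 0 = upright (stop), growing as the crank is lifted and carried over away from the robot, tipping the mouth to demagnetiser +x, down over the tray; stop at 2.4 rad. The grip bar is at pot_hinge + 70 mm * (-cos, sin) in demagnetiser (x, z). Stiff hinge (0.25 N m, some 4 N at the bar), stays where left. Discs slide out at about 1.7 to 2.2 rad.
- control_box: grey control box, fixed, 104 x 184 mm, 55 mm high, with an aluminium top face carrying four black knobs in one straight row along its y, 40 mm apart, at y = -60, -20, 20 and 60 mm. Which knob is in which place varies. Origin on the bench under its centre; x about away from the robot, y to the left.
- timer_top (a point): the timer knob: the only fluted knob of the four and the widest (28 mm diameter, fluted all round), may be anywhere in the row. Point on its axis at the centre of its top face, 30 mm above the control box's top face; it can be gripped over the upper 28 mm.
- timer (a joint): angle of the timer knob: 0 when its white line points along the control box's +x, growing CLOCKWISE seen from above; stops at -2.4 and 2.4 rad. The one heavy black mark on its dial is at 1.05 rad (two o'clock, with +x as twelve o'clock). Turns with slight friction and stays.
- knob_a_top (a point): knob_a: plain smooth black knob, 22 mm diameter, one of the three neighbours in the row. Point on its axis at the centre of its top face, 30 mm above the control box's top face.
- knob_b_top (a point): knob_b: plain smooth black knob, 22 mm diameter, one of the three neighbours in the row. Point on its axis at the centre of its top face, 30 mm above the control box's top face.
- knob_c_top (a point): knob_c: plain smooth black knob, 22 mm diameter, one of the three neighbours in the row. Point on its axis at the centre of its top face, 30 mm above the control box's top face.
- knob_a_line (a point): end of the white line on the rim of the smooth knob whose top centre is knob_a_top, 11 mm from its axis, at the height of its top face.
- knob_b_line (a point): end of the white line on the rim of the smooth knob whose top centre is knob_b_top, 11 mm from its axis, at the height of its top face.
- knob_c_line (a point): end of the white line on the rim of the smooth knob whose top centre is knob_c_top, 11 mm from its axis, at the height of its top face.
- disc_k5: plain turned steel disc, 32 mm diameter, 14 mm thick, origin at the centre of its underside; at the start it lies in the pot, two and two in stacks
- disc_k6: plain turned steel disc, 33 mm diameter, 12 mm thick, origin at the centre of its underside; at the start it lies in the pot, two and two in stacks
- disc_k7: plain turned steel disc, 32 mm diameter, 15 mm thick, origin at the centre of its underside; at the start it lies in the pot, two and two in stacks
- disc_k4: plain turned steel disc, 34 mm diameter, 13 mm thick, origin at the centre of its underside; at the start it lies in the pot, two and two in stacks
- oil_bottle: small oil bottle, 36 mm diameter, 92 mm tall, behind the control box, bystander, origin under its centre
- loupe: black eye loupe, 31 mm diameter, 31 mm tall, in front of the control box, bystander, origin under its centre
- pink_clamp: pink clamp block with a wing screw, 40 x 58 mm, 62 mm tall, in front of the demagnetiser beside its crank, bystander, origin under its centre
Things that resemble listed ones, but are neither listed nor needed, are in the scene too. What is shaped like the disc_k4 but orange is not meant.

How it is judged:
On the way, in this order (a step that is already met when the one before it is completed fails the run):
1. all four discs lie in the tray (x of disc_k5 in the frame of tray_floor between -0.075 and 0.075 m and y of disc_k5 in the frame of tray_floor between -0.053 and 0.053 m and z of disc_k5 in the frame of tray_floor between -0.01 and 0.048 m and x of disc_k6 in the frame of tray_floor between -0.075 and 0.075 m and y of disc_k6 in the frame of tray_floor between -0.053 and 0.053 m and z of disc_k6 in the frame of tray_floor between -0.01 and 0.048 m and x of disc_k7 in the frame of tray_floor between -0.075 and 0.075 m and y of disc_k7 in the frame of tray_floor between -0.053 and 0.053 m and z of disc_k7 in the frame of tray_floor between -0.01 and 0.048 m and x of disc_k4 in the frame of tray_floor between -0.075 and 0.075 m and y of disc_k4 in the frame of tray_floor between -0.053 and 0.053 m and z of disc_k4 in the frame of tray_floor between -0.01 and 0.048 m), for 0.2 s.
2. the pot stands upright again (all of step 1 and value of joint pot below 0.12 rad), for 0.2 s.
3. the timer points at the heavy mark (value of joint timer between 0.93 and 1.17 rad and value of joint pot below 0.12 rad), for 0.2 s.
At the end, for the whole second after the job is handed in: All four discs lie at rest in the demagnetiser's tray, the pot is upright (within 0.12 rad of its stop), the timer stands within 0.12 rad of the heavy mark (0.93 to 1.17 rad) (all of step 1 and all of step 3 and velocity of joint timer below 0.05 rad/s and linear speed of each of disc_k5, disc_k6, disc_k7, disc_k4 below 0.03 m/s); the robot touches nothing.
It fails at once if a smooth knob is touched with more than 1 N, or turned (its line moves more than 2 mm) (contact force between any of the fingers, the arm and knob_a above 1 N or contact force between any of the fingers, the arm and knob_b above 1 N or contact force between any of the fingers, the arm and knob_c above 1 N or distance of any of knob_a_line, knob_b_line, knob_c_line from where it was at the start of the episode above 0.002 m).
It fails at once if a bystander (oil bottle, loupe, pink clamp) is moved more than 10 mm or tipped over (distance of any of oil_bottle, loupe, pink_clamp from where it was at the start of the episode above 0.01 m or angle between any of oil_bottle, loupe, pink_clamp's own z axis and vertical above 0.3 rad).
It also fails if it takes over 64 s, if anything falls off the work surface, if the arm or the gripper's body presses on something with over 40 N, if the wrist force passes 120 N, or if a joint passes its speed limit or range.

## Working session

There is one attempt and no reset: what is moved stays moved. The work goes in short steps, Python scripts to look and compute and a tool call to move; the robot and the scene stay as the last step left them, time stands still between calls to the robot, and variables do not carry over. Pictures are saved under pics/ and viewed, and the job is handed in when it is done.

Besides the shell and the picture viewer there is one more tool, called by a JSON object that holds its "fn" and its "kwargs", one argument or row to a line. move_arm: Moves the arm, as the interface text tells. Its arguments: {"type":"object","properties":{"steps":{"type":"array"},"grip_force":{"type":"number"}},"required":["steps"]}

```bash
mkdir -p pics; ls
python3 - <<'E'
from workcell import *
import cv2
print(get_state())
for n in("side","top","wrist"):
    cv2.imwrite(f"pics/{n}0.png",read_camera(n)); print(n,calibration(n))
E
```

```text
pics
{'time_s': 0.0, 'qpos': array([-1.48629166e+00,  1.81572658e-01,  1.60802528e+00, -8.49008437e-06,
        1.35378245e+00, -2.06317447e-01]), 'dq': array([-0.00090677, -0.00065801, -0.00021974,  0.00191076,  0.00046031,
       -0.00095865]), 'joint_torque': array([ 7.98486999e-04, -4.44872475e+01, -3.51335156e+01, -3.03214092e-04,
        8.85652931e-03, -4.57276329e-06]), 'tcp_pos': array([ 0.16483182, -0.55028451,  0.23035802]), 'orientation': array([-8.92461271e-04,  9.89445899e-01,  1.44900010e-01,  5.02715537e-05]), 'contact_force': array([ 0.48667453, -0.84484394, -0.04047993]), 'torque': array([ 0.00623916, -0.02213708, -0.0470872 ]), 'grip_width': 0.08536870362251071}
side {'intrinsics': array([[514.62789357,   0.        , 319.75796554],
       [  0.        , 514.62789357, 196.50024002],
       [  0.        ,   0.        ,   1.        ]]), 'rvec': array([ 0.11251098, -2.6578436 ,  1.64332531]), 'tvec': array([0.56548602, 0.03313599, 1.45523015])}
top {'intrinsics': array([[504.92264302,   0.        , 316.76792657],
       [  0.        , 504.92264302, 206.85545348],
       [  0.        ,   0.        ,   1.        ]]), 'rvec': array([ 2.22824765, -2.18976951,  0.03579945]), 'tvec': array([0.19862922, 0.54018432, 1.02909758])}
wrist {'intrinsics': array([[309.70691629,   0.        , 326.78166449],
       [  0.        , 309.70691629, 200.02317281],
       [  0.        ,   0.        ,   1.        ]]), 'rvec': array([-2.3044735 ,  1.71490527,  0.28000762]), 'tvec': array([-0.57445284, -0.04130578,  0.37984573])}
```

View pics/side0.png

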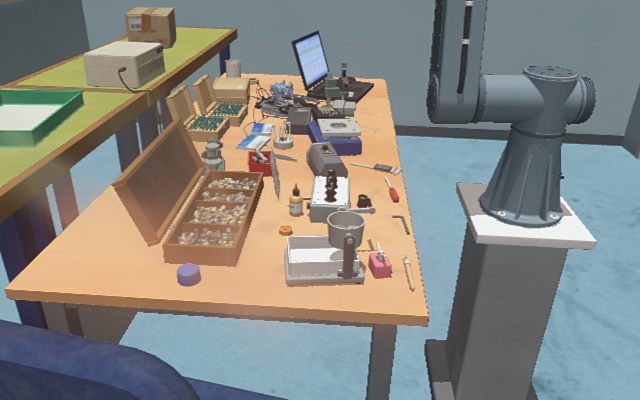

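View pics/top0.png

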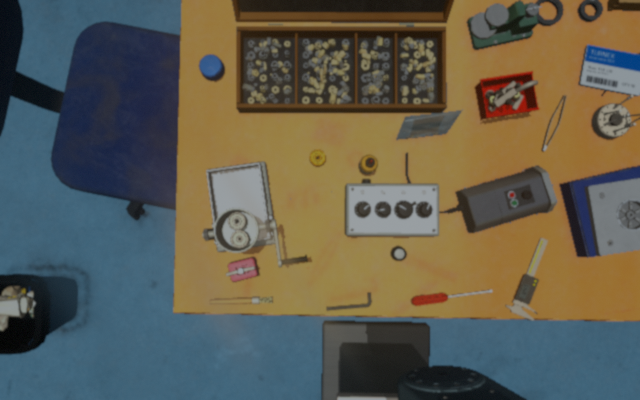

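View pics/wrist0.png

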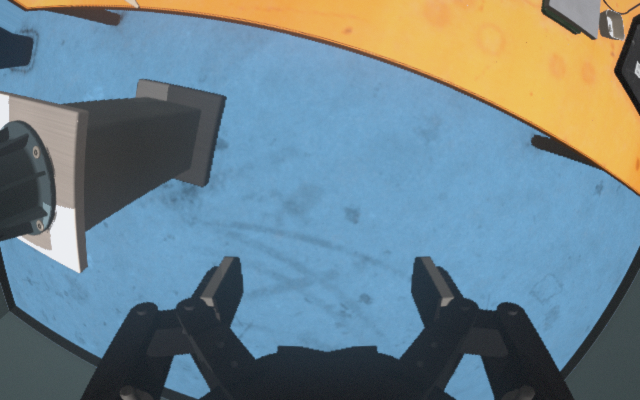

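```bash
cat > h.py <<'E'
from workcell import *
import numpy as np, cv2
from scipy.spatial.transform import Rotation as R
def ray(cam,px,cal=None):
    c=cal or calibration(cam); K=c["intrinsics"]; v,u=px
    Rm=cv2.Rodrigues(c["rvec"])[0]; t=np.array(c["tvec"]).ravel()
    a=np.array([(u-K[0,2])/K[0,0],(v-K[1,2])/K[1,1]])
    if cam=="wrist":
        r=np.hypot(*a); s=np.sin(r)/r if r>1e-9 else 1
        d=np.array([a[0]*s,a[1]*s,np.cos(r)])
    else: d=np.array([a[0],a[1],1.])
    return -Rm.T@t, Rm.T@(d/np.linalg.norm(d))
def atz(cam,px,z,cal=None):
    o,d=ray(cam,px,cal); return o+d*(z-o[2])/d[2]
def tri(rays):
    A=0;b=0
    for o,d in rays:
        P=np.eye(3)-np.outer(d,d);A=A+P;b=b+P@o
    return np.linalg.solve(A,b)
def proj(cam,p,cal=None):
    c=cal or calibration(cam); K=c["intrinsics"]
    Rm=cv2.Rodrigues(c["rvec"])[0]; q=Rm@np.asarray(p)+np.array(c["tvec"]).ravel()
    if cam=="wrist":
        th=np.arctan2(np.hypot(q[0],q[1]),q[2]);n=np.hypot(q[0],q[1]);a=th*q[:2]/n
    else:a=q[:2]/q[2]
    return np.array([K[1,1]*a[1]+K[1,2],K[0,0]*a[0]+K[0,2]])
E
python3 - <<'E'
from h import *
Z=dict(pot_grip=.112,pot_hinge=.112,tray_floor=.025,timer_top=.085,knob_a_top=.085,demagnetiser=0,control_box=0,oil_bottle=0,loupe=0,pink_clamp=0)
for l,z in Z.items():
    for cam in("top","side"):
        for d in spot_point(cam,l)[:4]:
            print(l,cam,round(d["score"],2),np.round(d["pixel"],1),atz(cam,d["pixel"],z).round(4))
for cam,(r0,r1,c0,c1) in dict(top=(150,290,190,450),side=(160,300,270,430)).items():
    im=read_camera(cam)
    cv2.imwrite(f"pics/c_{cam}.png",cv2.resize(im[r0:r1,c0:c1],None,fx=800/260 if cam=="top" else 4,fy=800/260 if cam=="top" else 4,interpolation=cv2.INTER_CUBIC))
E
```

```text
pot_grip top 0.83 [261.9 295.5] [0.4317 0.2457 0.112 ]
pot_grip top 0.67 [205.7 385.4] [0.538  0.0818 0.112 ]
pot_grip top 0.23 [211.1 404.9] [0.5287 0.0456 0.112 ]
pot_grip side 0.72 [207.6 367.9] [0.4398 0.2612 0.112 ]
pot_grip side 0.39 [186.2 325.8] [0.5438 0.1577 0.112 ]
pot_hinge top 0.67 [223.7 287.3] [0.5017 0.2622 0.112 ]
pot_hinge top 0.65 [211.6 256.5] [0.523  0.3193 0.112 ]
pot_hinge side 0.68 [203.1 339.4] [0.5065 0.2462 0.112 ]
tray_floor top 0.76 [202.8 242.3] [0.5417 0.3584 0.025 ]
tray_floor side 0.6 [261.1 319.2] [0.5437 0.3643 0.025 ]
tray_floor side 0.35 [166.9 330.5] [ 0.5453 -0.1684  0.025 ]
timer_top top 0.68 [267.7 242. ] [0.4169 0.3476 0.085 ]
timer_top top 0.64 [210.2 405. ] [0.531  0.0406 0.085 ]
timer_top side 0.67 [177.4 330. ] [0.5381 0.0437 0.085 ]
knob_a_top top 0.52 [211.3 382.8] [0.5282 0.0828 0.085 ]
knob_a_top side 0.63 [184.1 328.9] [0.5388 0.087  0.085 ]
demagnetiser top 0.88 [210.2 256.6] [0.5278 0.3321 0.    ]
demagnetiser side 0.6 [261.5 325.6] [0.5309 0.327  0.    ]
control_box top 0.86 [208.6 389.1] [0.5359 0.0584 0.    ]
control_box side 0.7 [207.8 328.8] [0.5377 0.0606 0.    ]
control_box side 0.37 [181.4 329.7] [ 0.5442 -0.1136  0.    ]
oil_bottle top 0.74 [165. 368.] [0.6255 0.1033 0.    ]
oil_bottle side 0.58 [209.9 295.3] [0.6285 0.0836 0.    ]
loupe top 0.73 [211.5 387.4] [0.5298 0.0618 0.    ]
loupe top 0.55 [251.7 395.9] [0.4472 0.0431 0.    ]
loupe side 0.55 [207.1 361.6] [0.4467 0.0457 0.    ]
pink_clamp top 0.91 [266.  245.4] [0.4125 0.3528 0.    ]
pink_clamp side 0.68 [270.2 380. ] [0.4063 0.3489 0.    ]
pink_clamp side 0.63 [165.4 329.9] [ 0.55   -0.2387 -0.    ]
```

View pics/c_top.png

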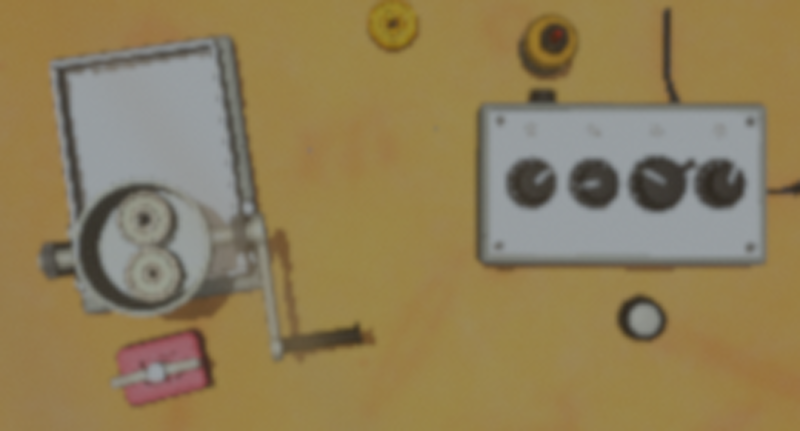

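View pics/c_side.png

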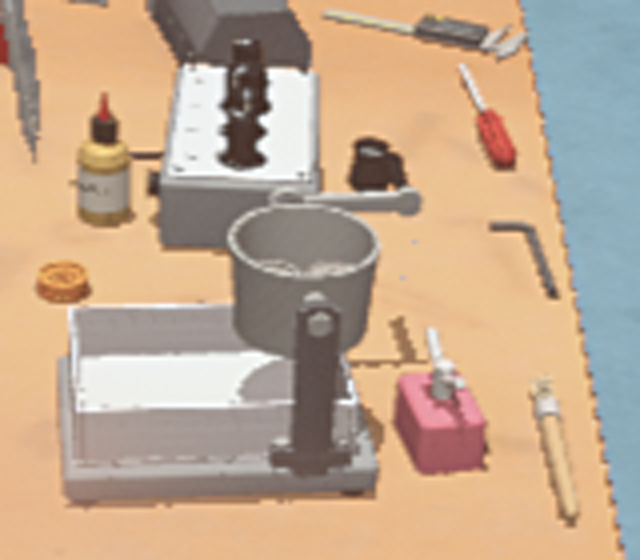

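```bash
cat > plan.py <<'E'
import sys,json
from h import *
# usage: plan.py x y z yawx_deg [step_mm step_deg nrows]
def plan(p,yaw,smm=40,sdeg=7,n=5,vert=True):
    s=get_state(); P=np.array(s["tcp_pos"]);q=s["orientation"];Rc=R.from_quat([q[1],q[2],q[3],q[0]])
    Rt=R.from_euler('z',yaw,degrees=True)*R.from_euler('x',180,degrees=True)
    P0=P.copy();rows=[]
    D=np.array(p)-P0; rv=(Rc.inv()*Rt).as_rotvec()
    m=max(np.linalg.norm(D)*1e3/smm,np.degrees(np.linalg.norm(rv))/sdeg); k=int(np.ceil(m))
    for i in range(min(n,k)):
        d=Rc.inv().apply(D/k)/0.4; t=rv/k/0.5
        rows.append((t.round(3).tolist(),d.round(4).tolist())); Rc=Rc*R.from_rotvec(rv/k)
    print("rows needed",k,"err mm",(D*1e3).round(1),"rot deg",np.degrees(rv).round(2))
    for r in rows: print(r)
a=[float(v) for v in sys.argv[1:]]
plan(a[:3],a[3],*(a[4:6]),**({'n':int(a[6])} if len(a)>6 else {}))
E
python3 plan.py 0.38 0.02 0.30 97.5
```

```text
rows needed 16 err mm [215.1 570.9  68.7] rot deg [ -0.    -0.   -80.84]
([-0.0, -0.0, -0.176], [0.0578, -0.0758, -0.0107])
([-0.0, -0.0, -0.176], [0.0642, -0.0704, -0.0107])
([-0.0, -0.0, -0.176], [0.0702, -0.0645, -0.0107])
([-0.0, -0.0, -0.176], [0.0756, -0.0581, -0.0107])
([-0.0, -0.0, -0.176], [0.0804, -0.0512, -0.0107])
```

{"fn": "move_arm", "kwargs": {
  "steps": [
    {"twist": [0, 0, -0.176], "dp": [0.058, -0.076, -0.011], "jaw": -1},
    {"twist": [0, 0, -0.176], "dp": [0.064, -0.07, -0.011], "jaw": -1},
    {"twist": [0, 0, -0.176], "dp": [0.07, -0.065, -0.011], "jaw": -1},
    {"twist": [0, 0, -0.176], "dp": [0.076, -0.058, -0.011], "jaw": -1},
    {"twist": [0, 0, -0.176], "dp": [0.08, -0.051, -0.011], "jaw": -1}
  ]
}}

```text
time_s: 1.67
tcp_pos: [0.2299, -0.3714, 0.2501]
orientation: [-0.002, 0.933, 0.361, -0.0]
contact_force: [0.2, -0.2, 0.8]
grip_width: 0.0854
```

```bash
python3 plan.py 0.38 0.02 0.30 97.5
```

```text
rows needed 11 err mm [150.1 391.4  49.9] rot deg [ -0.15  -0.17 -55.17]
([-0.0, -0.001, -0.175], [0.0851, -0.0428, -0.0111])
([-0.0, -0.001, -0.175], [0.0885, -0.0352, -0.0111])
([-0.0, -0.001, -0.175], [0.0913, -0.0273, -0.0111])
([-0.0, -0.001, -0.175], [0.0933, -0.0193, -0.0112])
([-0.0, -0.001, -0.175], [0.0946, -0.011, -0.0112])
```

{"fn": "move_arm", "kwargs": {
  "steps": [
    {"twist": [0, 0, -0.175], "dp": [0.085, -0.043, -0.011], "jaw": -1},
    {"twist": [0, 0, -0.175], "dp": [0.089, -0.035, -0.011], "jaw": -1},
    {"twist": [0, 0, -0.175], "dp": [0.091, -0.027, -0.011], "jaw": -1},
    {"twist": [0, 0, -0.175], "dp": [0.093, -0.019, -0.011], "jaw": -1},
    {"twist": [0, 0, -0.175], "dp": [0.095, -0.011, -0.011], "jaw": -1}
  ]
}}

```text
time_s: 2.08
tcp_pos: [0.2978, -0.1845, 0.2738]
orientation: [-0.0, 0.827, 0.562, 0.001]
contact_force: [2.2, 0.1, 0.2]
grip_width: 0.0852
```

```bash
python3 plan.py 0.38 0.03 0.30 97.5
```

```text
rows needed 6 err mm [ 82.2 214.5  26.2] rot deg [  0.04  -0.09 -29.05]
([0.0, -0.001, -0.169], [0.0957, -0.001, -0.0108])
([0.0, -0.001, -0.169], [0.0955, 0.0071, -0.0108])
([0.0, -0.001, -0.169], [0.0945, 0.0151, -0.0108])
([0.0, -0.001, -0.169], [0.0929, 0.0231, -0.0108])
([0.0, -0.001, -0.169], [0.0906, 0.0308, -0.0109])
```

{"fn": "move_arm", "kwargs": {
  "steps": [
    {"twist": [0, 0, -0.17], "dp": [0.096, -0.001, -0.011], "jaw": -1},
    {"twist": [0, 0, -0.17], "dp": [0.096, 0.007, -0.011], "jaw": -1},
    {"twist": [0, 0, -0.17], "dp": [0.095, 0.015, -0.011], "jaw": -1},
    {"twist": [0, 0, -0.17], "dp": [0.093, 0.023, -0.011], "jaw": -1},
    {"twist": [0, 0, -0.17], "dp": [0.091, 0.031, -0.011], "jaw": -1}
  ]
}}

```text
time_s: 2.5
tcp_pos: [0.3656, 0.0047, 0.2992]
orientation: [0.004, 0.683, 0.731, 0.002]
contact_force: [1.9, -0.4, 0.7]
grip_width: 0.0851
```

Run:
```python
from h import *
print(get_state()["tcp_pos"]); c=calibration("wrist"); im=read_camera("wrist"); cv2.imwrite("pics/w1.png",im)
for l,z in dict(pot_grip=.112,pot_hinge=.112,timer_top=.085,control_box=0).items():
    for d in spot_point("wrist",l)[:3]: print(l,round(d["score"],2),np.round(d["pixel"],1),atz("wrist",d["pixel"],z,c).round(4))
```

```text
[0.36559434 0.00468111 0.29922902]
pot_grip 0.66 [ 92.2 467.5] [0.5171 0.1126 0.112 ]
timer_top 0.82 [153.5 462. ] [0.5331 0.0383 0.085 ]
control_box 0.57 [130.1 445. ] [0.5408 0.0594 0.    ]
control_box 0.56 [108.5 497.5] [0.6282 0.106  0.    ]
```

View pics/w1.png

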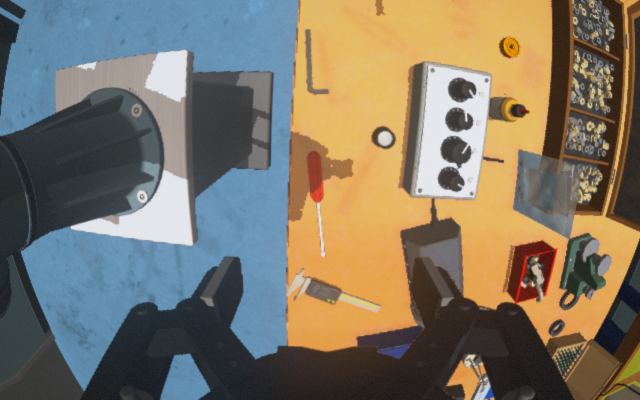

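```bash
python3 - <<'E'
import cv2
im=cv2.imread("pics/w1.png")[55:205,390:520]
cv2.imwrite("pics/w1c.png",cv2.resize(im,None,fx=4,fy=4,interpolation=cv2.INTER_CUBIC))
E
python3 plan.py 0.42 0.165 0.27 97.5
```

```text
rows needed 5 err mm [ 54.8 162.3 -28.4] rot deg [ 0.36  0.19 -3.81]
([0.002, 0.001, -0.027], [0.0792, 0.0325, 0.0141])
([0.002, 0.001, -0.027], [0.0788, 0.0335, 0.0142])
([0.002, 0.001, -0.027], [0.0783, 0.0346, 0.0142])
([0.002, 0.001, -0.027], [0.0779, 0.0356, 0.0142])
([0.002, 0.001, -0.027], [0.0774, 0.0367, 0.0142])
```

View pics/w1c.png

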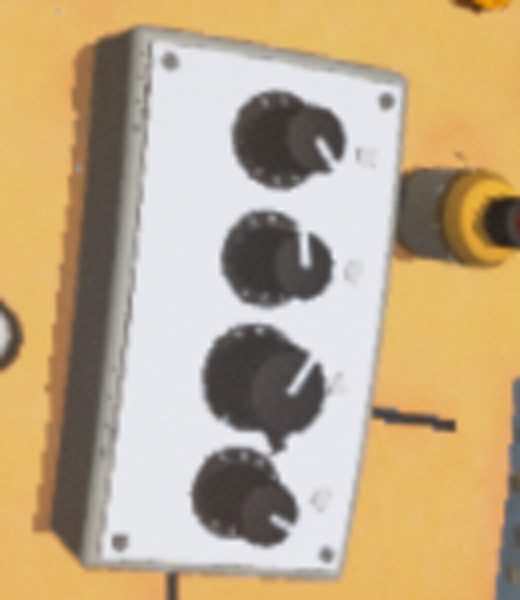

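{"fn": "move_arm", "kwargs": {
  "steps": [
    {"twist": [0, 0, -0.027], "dp": [0.079, 0.033, 0.014], "jaw": -1},
    {"twist": [0, 0, -0.027], "dp": [0.079, 0.033, 0.014], "jaw": -1},
    {"twist": [0, 0, -0.027], "dp": [0.078, 0.035, 0.014], "jaw": -1},
    {"twist": [0, 0, -0.027], "dp": [0.078, 0.036, 0.014], "jaw": -1},
    {"twist": [0, 0, -0.027], "dp": [0.077, 0.037, 0.014], "jaw": -1}
  ]
}}

```text
time_s: 3.17
tcp_pos: [0.4267, 0.1523, 0.2698]
orientation: [0.007, 0.673, 0.74, 0.0]
contact_force: [0.0, -0.9, -0.0]
grip_width: 0.0848
```

Run:
```python
from h import *
c=calibration("wrist"); im=read_camera("wrist"); cv2.imwrite("pics/w2.png",im)
print(get_state()["tcp_pos"], get_state()["dq"].round(3))
for l,z in dict(pot_grip=.112,pot_hinge=.112,demagnetiser=0,tray_floor=.025).items():
    for d in spot_point("wrist",l)[:3]: print(l,round(d["score"],2),np.round(d["pixel"],1),atz("wrist",d["pixel"],z,c).round(4))
```

```text
[0.42752293 0.15644987 0.26829003] [-0.076 -0.059  0.062 -0.023  0.062 -0.141]
pot_grip 0.9 [ 83.9 344.4] [0.4353 0.249  0.112 ]
pot_grip 0.71 [232.4 408.5] [0.5219 0.103  0.112 ]
pot_hinge 0.57 [ 39. 412.] [0.496  0.3029 0.112 ]
demagnetiser 0.92 [ 39. 410.] [0.5229 0.3283 0.    ]
demagnetiser 0.36 [  9.9 426.9] [0.5431 0.3755 0.    ]
tray_floor 0.82 [ 11.5 428.6] [0.5378 0.3651 0.025 ]
```

View pics/w2.png

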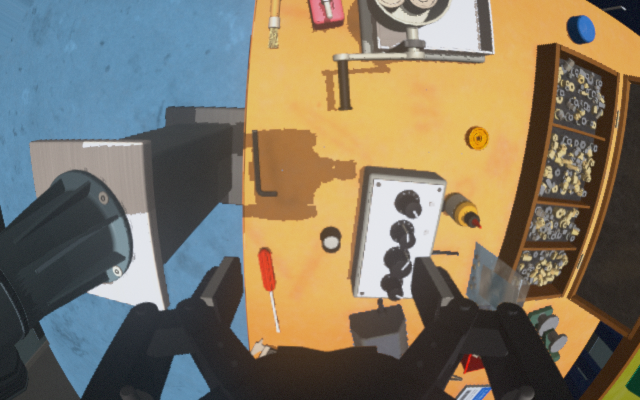

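Run:
```python
from h import *
c=calibration("wrist"); im=read_camera("wrist")
cr=im[40:125,310:440]; cv2.imwrite("pics/w2c.png",cv2.resize(cr,None,fx=6,fy=6,interpolation=cv2.INTER_CUBIC))
for n,p in dict(root=(62,343),tip=(108,347),mid=(84,344.5),hingeend=(57,415)).items(): print(n,atz("wrist",p,.112,c).round(4))
for cam,p in (("top",(262.8,280.3)),("top",(257.9,307))): print(atz(cam,p,.112).round(4))
```

```text
root [0.4306 0.2692 0.112 ]
tip [0.4389 0.2252 0.112 ]
mid [0.4341 0.248  0.112 ]
hingeend [0.4993 0.2845 0.112 ]
[0.4296 0.2737 0.112 ]
[0.4394 0.2247 0.112 ]
```

View pics/w2c.png

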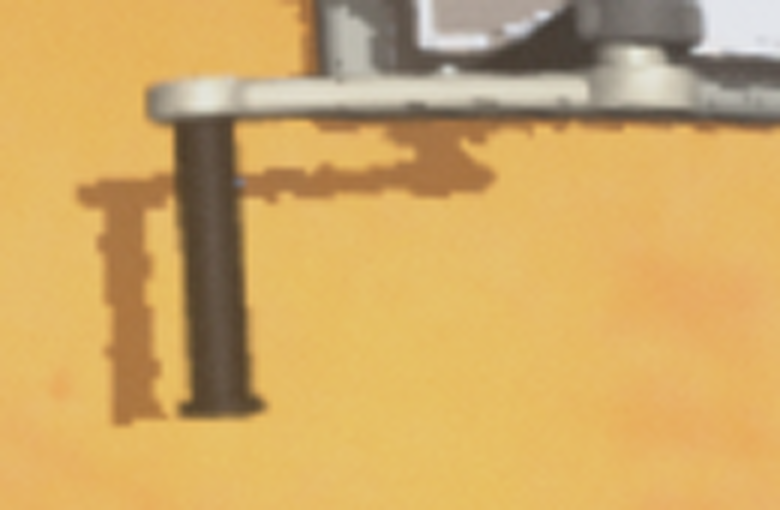

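```bash
python3 plan.py 0.435 0.244 0.17 100
```

```text
rows needed 4 err mm [   9.1   92.6 -100.2] rot deg [ 0.49  0.59 -4.48]
([0.004, 0.005, -0.039], [0.0577, 0.0107, 0.0621])
([0.004, 0.005, -0.039], [0.0573, 0.0119, 0.0623])
([0.004, 0.005, -0.039], [0.0569, 0.0132, 0.0624])
([0.004, 0.005, -0.039], [0.0565, 0.0144, 0.0625])
```

{"fn": "move_arm", "kwargs": {
  "steps": [
    {"twist": [0.004, 0.005, -0.04], "dp": [0.058, 0.011, 0.062], "jaw": -0.2},
    {"twist": [0.004, 0.005, -0.04], "dp": [0.057, 0.012, 0.062], "jaw": -0.2},
    {"twist": [0.004, 0.005, -0.04], "dp": [0.057, 0.013, 0.062], "jaw": -0.2},
    {"twist": [0.004, 0.005, -0.04], "dp": [0.057, 0.014, 0.062], "jaw": -0.2},
    {"twist": [0, 0, 0], "dp": [0, 0, 0], "jaw": -0.2}
  ]
}}

```text
time_s: 3.88
tcp_pos: [0.4421, 0.2364, 0.1727]
orientation: [0.005, 0.649, 0.76, 0.004]
contact_force: [-1.4, -1.1, -0.9]
grip_width: 0.0512
```

```bash
python3 plan.py 0.435 0.244 0.093 100 25
python3 - <<'E'
from h import *
c=calibration("wrist"); im=read_camera("wrist"); cv2.imwrite("pics/w3.png",im)
for l,z in dict(pot_grip=.112).items():
    for d in spot_point("wrist",l)[:3]: print(l,round(d["score"],2),np.round(d["pixel"],1),atz("wrist",d["pixel"],z,c).round(4))
E
```

```text
rows needed 4 err mm [ -7.1   7.6 -79.7] rot deg [ 0.77  0.16 -0.99]
([0.007, 0.001, -0.009], [0.0055, -0.0043, 0.0497])
([0.007, 0.001, -0.009], [0.0055, -0.0041, 0.0497])
([0.007, 0.001, -0.009], [0.0055, -0.0039, 0.0498])
([0.007, 0.001, -0.009], [0.0054, -0.0037, 0.0498])
pot_grip 0.63 [201.  319.3] [0.4353 0.2482 0.112 ]
```

View pics/w3.png

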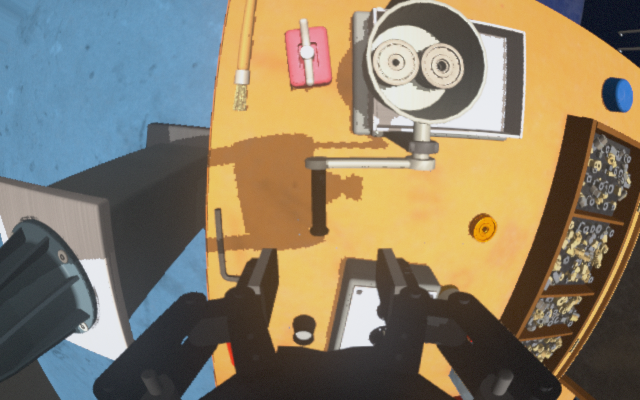

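{"fn": "move_arm", "kwargs": {
  "steps": [
    {"twist": [0.007, 0, -0.009], "dp": [0.006, -0.004, 0.05], "jaw": -0.2},
    {"twist": [0.007, 0, -0.009], "dp": [0.006, -0.004, 0.05], "jaw": -0.2},
    {"twist": [0.007, 0, -0.009], "dp": [0.005, -0.004, 0.05], "jaw": -0.2},
    {"twist": [0.007, 0, -0.009], "dp": [0.005, -0.004, 0.05], "jaw": -0.2},
    {"twist": [0, 0, 0], "dp": [0, 0, 0], "jaw": -0.2}
  ]
}}

```text
time_s: 4.4
tcp_pos: [0.447, 0.2357, 0.1056]
orientation: [0.01, 0.647, 0.762, 0.008]
contact_force: [-1.9, -0.7, -0.3]
grip_width: 0.0511
```

```bash
python3 plan.py 0.435 0.244 0.093 100 25
```

```text
rows needed 1 err mm [-12.    8.3 -12.6] rot deg [ 1.38  0.28 -0.7 ]
([0.048, 0.01, -0.025], [0.0255, -0.027, 0.0307])
```

{"fn": "move_arm", "kwargs": {
  "steps": [
    {"twist": [0.048, 0.01, -0.025], "dp": [0.026, -0.027, 0.015], "jaw": -0.2},
    {"twist": [0, 0, 0], "dp": [0, 0, 0], "jaw": -0.2}
  ]
}}

```text
time_s: 4.57
tcp_pos: [0.4363, 0.2425, 0.1023]
orientation: [0.0, 0.644, 0.765, 0.001]
contact_force: [-0.6, 0.1, -0.2]
grip_width: 0.0516
```

```bash
python3 plan.py 0.435 0.244 0.093 100 25
```

```text
rows needed 1 err mm [-1.3  1.5 -9.3] rot deg [ 0.11 -0.03 -0.21]
([0.004, -0.001, -0.007], [0.0043, -0.0027, 0.0232])
```

Good single-step response. Finish the descent and close gently.

{"fn": "move_arm", "kwargs": {
  "steps": [
    {"twist": [0.004, 0, -0.007], "dp": [0.005, -0.004, 0.026], "jaw": -0.2},
    {"twist": [0, 0, 0], "dp": [0, 0, 0], "jaw": 1},
    {"twist": [0, 0, 0], "dp": [0, 0, 0], "jaw": 1},
    {"twist": [0, 0, 0], "dp": [0, 0, 0], "jaw": 1},
    {"twist": [0, 0, 0], "dp": [0, 0, 0], "jaw": 1}
  ],
  "grip_force": 30
}}

```text
time_s: 4.98
tcp_pos: [0.436, 0.2443, 0.0959]
orientation: [0.001, 0.643, 0.766, 0.002]
contact_force: [-5.6, -3.1, 2.0]
grip_width: 0.0085
```

Run:
```python
from h import *
s=get_state();print(s["tcp_pos"],s["contact_force"],s["grip_width"])
c=calibration("wrist"); im=read_camera("wrist"); cv2.imwrite("pics/w4.png",im[100:350,150:480])
```

```text
[0.43600704 0.24433005 0.09591058] [-5.64145707 -3.13281018  1.98718996] 0.008539964754903878
```

View pics/w4.png

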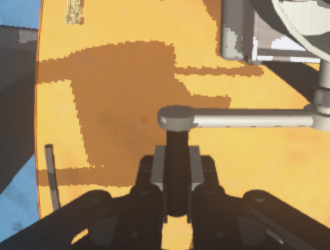

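```bash
cat > arc.py <<'E'
import sys
from h import *
G0=np.array([.436,.2443,.0955]);yaw=np.radians(10)
xd=np.array([np.cos(yaw),np.sin(yaw),0]);yd=np.array([-np.sin(yaw),np.cos(yaw),0])
H=G0+.07*xd
step=float(sys.argv[1]);n=5;gain=1.15
s=get_state();P=s["tcp_pos"];q=s["orientation"];Rc=R.from_quat([q[1],q[2],q[3],q[0]])
r=P-H;x,y,z=r@xd,r@yd,r[2];th=np.arctan2(z,-x)
print("theta",th.round(3),"rad mm",np.hypot(x,z)*1e3,"y",y*1e3,"F",s["contact_force"].round(1),"w",s["grip_width"].round(4))
Rt=R.from_euler('z',100,degrees=True)*R.from_euler('x',180,degrees=True)
rv=(Rc.inv()*Rt).as_rotvec()/n
cur=P
for i in range(n):
    t=th+step*(i+1); T=H+.07*(-np.cos(t)*xd+np.sin(t)*[0,0,1])
    d=Rc.inv().apply(T-cur)/.4*gain; print((rv/.5).round(3).tolist(),d.round(4).tolist()); cur=T
E
python3 arc.py 0.12
```

```text
Traceback (most recent call last):
  File "arc.py", line 9, in <module>
    print("theta",th.round(3),"rad mm",np.hypot(x,z)*1e3,"y",y*1e3,"F",s["contact_force"].round(1),"w",s["grip_width"].round(4))
                                                                                                       ^^^^^^^^^^^^^^^^^^^^^
AttributeError: 'float' object has no attribute 'round'
```

```bash
sed -i 's/s\["grip_width"\].round(4)/round(s["grip_width"],4)/' arc.py; python3 arc.py 0.12
```

```text
theta 0.006 rad mm 69.97599052072485 y 0.0030202638753344313 F [-6.4 -1.2  5.3] w 0.0086Traceback (most recent call last):
  File "arc.py", line 14, in <module>
    t=th+step*(i+1); T=H+.07*(-np.cos(t)*xd+np.sin(t)*[0,0,1])
                                            ~~~~~~~~~^~~~~~~~
TypeError: can't multiply sequence by non-int of type 'numpy.float64'
```

```bash
sed -i 's/\*\[0,0,1\]/*np.array([0,0,1])/' arc.py; python3 arc.py 0.12
```

```text
theta 0.006 rad mm 69.97599052072485 y 0.0030202638753344313 F [-6.4 -1.2  5.3] w 0.0086
[0.002, -0.0, -0.0] [0.0, 0.0016, -0.0241]
[0.002, -0.0, -0.0] [0.0, 0.0046, -0.0237]
[0.002, -0.0, -0.0] [0.0, 0.0074, -0.023]
[0.002, -0.0, -0.0] [0.0, 0.0101, -0.0219]
[0.002, -0.0, -0.0] [0.0, 0.0126, -0.0206]
```

{"fn": "move_arm", "kwargs": {
  "steps": [
    {"twist": [0.002, 0, 0], "dp": [0, 0.002, -0.024], "jaw": 1},
    {"twist": [0.002, 0, 0], "dp": [0, 0.005, -0.024], "jaw": 1},
    {"twist": [0.002, 0, 0], "dp": [0, 0.007, -0.023], "jaw": 1},
    {"twist": [0.002, 0, 0], "dp": [0, 0.01, -0.022], "jaw": 1},
    {"twist": [0.002, 0, 0], "dp": [0, 0.013, -0.021], "jaw": 1}
  ]
}}

```text
time_s: 5.45
tcp_pos: [0.4488, 0.2464, 0.14]
orientation: [-0.002, 0.643, 0.766, -0.002]
contact_force: [4.1, 1.1, -13.5]
grip_width: 0.0084
```

```bash
python3 arc.py 0.12
```

```text
theta 0.662 rad mm 72.317984098226 y -0.12061588419215422 F [  4.1   1.1 -13.5] w 0.0084
[-0.002, -0.0, -0.0] [0.0004, 0.0211, -0.0141]
[-0.002, -0.0, -0.0] [0.0, 0.0179, -0.0162]
[-0.002, -0.0, -0.0] [0.0, 0.0197, -0.0139]
[-0.002, -0.0, -0.0] [0.0, 0.0212, -0.0114]
[-0.002, -0.0, -0.0] [0.0, 0.0225, -0.0088]
```

{"fn": "move_arm", "kwargs": {
  "steps": [
    {"twist": [0, 0, 0], "dp": [0, 0.021, -0.014], "jaw": 1},
    {"twist": [0, 0, 0], "dp": [0, 0.018, -0.016], "jaw": 1},
    {"twist": [0, 0, 0], "dp": [0, 0.02, -0.014], "jaw": 1},
    {"twist": [0, 0, 0], "dp": [0, 0.021, -0.011], "jaw": 1},
    {"twist": [0, 0, 0], "dp": [0, 0.022, -0.009], "jaw": 1}
  ]
}}

```text
time_s: 5.87
tcp_pos: [0.4769, 0.251, 0.1651]
orientation: [-0.013, 0.642, 0.766, -0.018]
contact_force: [-11.4, -3.3, 3.5]
grip_width: 0.0087
```

```bash
python3 arc.py 0.1
```

```text
theta 1.182 rad mm 75.23680803965661 y -0.5495178382953005 F [-11.4  -3.3   3.5] w 0.0087
[-0.018, 0.001, 0.001] [0.0016, 0.025, 0.0061]
[-0.018, 0.001, 0.001] [-0.0, 0.0193, -0.0056]
[-0.018, 0.001, 0.001] [-0.0, 0.0198, -0.0037]
[-0.018, 0.001, 0.001] [-0.0, 0.02, -0.0017]
[-0.018, 0.001, 0.001] [-0.0, 0.0201, 0.0003]
```

{"fn": "move_arm", "kwargs": {
  "steps": [
    {"twist": [-0.018, 0, 0], "dp": [0.001, 0.025, 0.003], "jaw": 1},
    {"twist": [-0.018, 0, 0], "dp": [0, 0.02, -0.003], "jaw": 1},
    {"twist": [-0.018, 0, 0], "dp": [0, 0.02, -0.003], "jaw": 1},
    {"twist": [-0.018, 0, 0], "dp": [0, 0.02, -0.001], "jaw": 1},
    {"twist": [-0.018, 0, 0], "dp": [0, 0.02, 0.001], "jaw": 1}
  ]
}}

```text
time_s: 6.28
tcp_pos: [0.5125, 0.2569, 0.1709]
orientation: [-0.005, 0.642, 0.767, -0.011]
contact_force: [-7.2, -2.7, 2.8]
grip_width: 0.0086
```

```bash
python3 arc.py 0.08
python3 - <<'E'
from h import *
for cam in("side","wrist"):
    im=read_camera(cam); cv2.imwrite(f"pics/t1_{cam}.png",cv2.resize(im[160:300,270:430],None,fx=4,fy=4) if cam=="side" else im)
E
```

```text
theta 1.67 rad mm 75.79409761557689 y -0.8702225936969757 F [-7.2 -2.7  2.8] w 0.0086
[-0.01, 0.003, 0.001] [0.0026, 0.0147, 0.0185]
[-0.01, 0.003, 0.001] [-0.0, 0.0158, 0.0031]
[-0.01, 0.003, 0.001] [-0.0, 0.0155, 0.0044]
[-0.01, 0.003, 0.001] [-0.0, 0.0151, 0.0056]
[-0.01, 0.003, 0.001] [0.0, 0.0146, 0.0068]
```

View pics/t1_side.png

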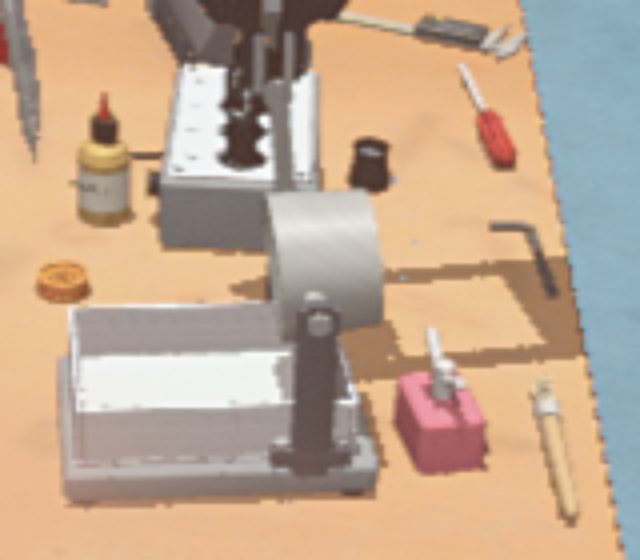

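View pics/t1_wrist.png

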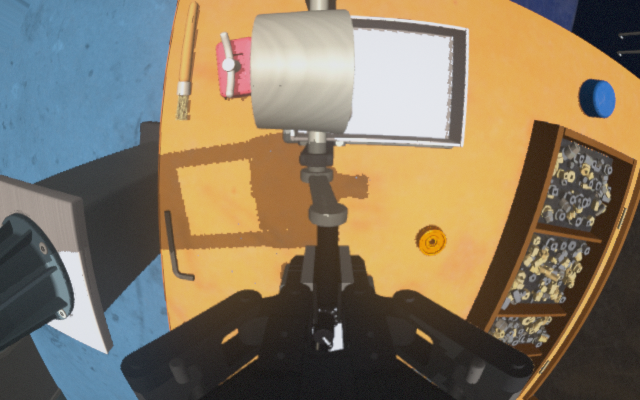

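```bash
sed -i 's/^H=.*/H=G0+.07*xd+np.array([0,0,.005])/' arc.py; python3 arc.py 0.1
```

```text
theta 1.692 rad mm 70.92875660082707 y -0.8713461539704236 F [-3.3 -0.9 -1. ] w 0.0087
[-0.009, 0.003, 0.001] [0.0025, 0.0196, 0.0056]
[-0.009, 0.003, 0.001] [-0.0, 0.0195, 0.005]
[-0.009, 0.003, 0.001] [-0.0, 0.0189, 0.0069]
[-0.009, 0.003, 0.001] [0.0, 0.0181, 0.0087]
[-0.009, 0.003, 0.001] [0.0, 0.0172, 0.0105]
```

{"fn": "move_arm", "kwargs": {
  "steps": [
    {"twist": [-0.009, 0, 0], "dp": [0.002, 0.02, 0.005], "jaw": 1},
    {"twist": [-0.009, 0, 0], "dp": [0, 0.019, 0.005], "jaw": 1},
    {"twist": [-0.009, 0, 0], "dp": [0, 0.019, 0.007], "jaw": 1},
    {"twist": [-0.009, 0, 0], "dp": [0, 0.018, 0.009], "jaw": 1},
    {"twist": [0, 0, 0], "dp": [0, 0, 0], "jaw": 1}
  ]
}}

```text
time_s: 6.8
tcp_pos: [0.5402, 0.2616, 0.1631]
orientation: [-0.002, 0.641, 0.767, -0.01]
contact_force: [-1.1, 0.2, -4.6]
grip_width: 0.0088
```

```bash
python3 arc.py 0.08
python3 - <<'E'
from h import *
for cam in("side",):
    im=read_camera(cam); cv2.imwrite(f"pics/t2_{cam}.png",cv2.resize(im[160:300,270:430],None,fx=4,fy=4) if cam=="side" else im)
E
```

```text
theta 2.088 rad mm 72.03649184429182 y -1.0224523506975811 F [-1.1  0.2 -4.6] w 0.0088
[-0.007, 0.004, 0.001] [0.003, 0.011, 0.0134]
[-0.007, 0.004, 0.001] [0.0001, 0.0131, 0.0094]
[-0.007, 0.004, 0.001] [0.0001, 0.0123, 0.0104]
[-0.007, 0.004, 0.001] [0.0001, 0.0114, 0.0113]
[-0.007, 0.004, 0.001] [0.0001, 0.0105, 0.0122]
```

View pics/t2_side.png

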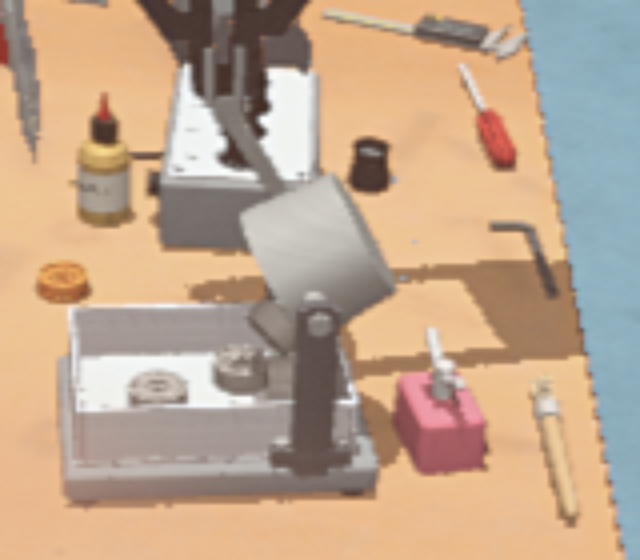

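{"fn": "move_arm", "kwargs": {
  "steps": [
    {"twist": [-0.007, 0, 0], "dp": [0.002, 0.012, 0.012], "jaw": 1},
    {"twist": [-0.007, 0, 0], "dp": [0, 0.013, 0.01], "jaw": 1},
    {"twist": [-0.007, 0, 0], "dp": [0, 0.012, 0.011], "jaw": 1},
    {"twist": [0, 0, 0], "dp": [0, 0, 0], "jaw": 1},
    {"twist": [0, 0, 0], "dp": [0, 0, 0], "jaw": 1}
  ]
}}

```text
time_s: 7.27
tcp_pos: [0.5534, 0.2639, 0.1532]
orientation: [0.001, 0.641, 0.767, -0.008]
contact_force: [-2.9, 0.2, -3.7]
grip_width: 0.0088
```

```bash
python3 arc.py -0.12
python3 - <<'E'
from h import *
im=read_camera("side"); cv2.imwrite(f"pics/t3.png",cv2.resize(im[160:300,270:430],None,fx=4,fy=4))
im=read_camera("top"); cv2.imwrite(f"pics/t3t.png",cv2.resize(im[130:290,180:340],None,fx=4,fy=4))
E
```

```text
theta 2.32 rad mm 71.94628070758937 y -1.1089036004099262 F [-2.9  0.2 -3.7] w 0.0088
[-0.004, 0.005, 0.002] [0.0031, -0.0225, -0.0111]
[-0.004, 0.005, 0.002] [-0.0001, -0.0205, -0.0128]
[-0.004, 0.005, 0.002] [-0.0, -0.0219, -0.0102]
[-0.004, 0.005, 0.002] [-0.0, -0.0229, -0.0076]
[-0.004, 0.005, 0.002] [0.0, -0.0237, -0.0048]
```

View pics/t3.png

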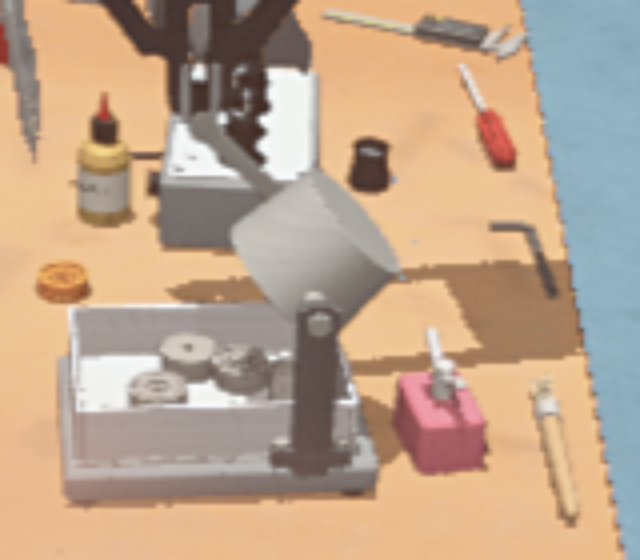

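View pics/t3t.png

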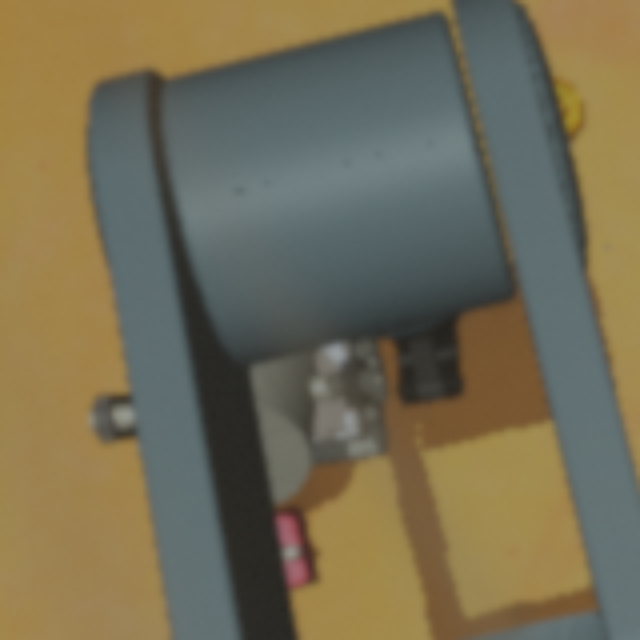

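{"fn": "move_arm", "kwargs": {
  "steps": [
    {"twist": [0, 0, 0], "dp": [0.002, -0.021, -0.011], "jaw": 1},
    {"twist": [0, 0, 0], "dp": [0, -0.021, -0.012], "jaw": 1},
    {"twist": [0, 0, 0], "dp": [0, -0.022, -0.01], "jaw": 1},
    {"twist": [0, 0, 0], "dp": [0, -0.023, -0.008], "jaw": 1},
    {"twist": [0, 0, 0], "dp": [0, -0.024, -0.005], "jaw": 1}
  ]
}}

```text
time_s: 7.78
tcp_pos: [0.5142, 0.2574, 0.1754]
orientation: [0.007, 0.642, 0.767, -0.001]
contact_force: [4.2, 2.3, -7.2]
grip_width: 0.0085
```

```bash
python3 arc.py -0.12
```

```text
theta 1.694 rad mm 75.5186354872272 y -0.6355537862617142 F [ 4.2  2.3 -7.2] w 0.0085
[0.003, 0.005, 0.001] [0.0021, -0.0261, 0.014]
[0.003, 0.005, 0.001] [0.0001, -0.0241, 0.0012]
[0.003, 0.005, 0.001] [0.0001, -0.0238, 0.0041]
[0.003, 0.005, 0.001] [0.0001, -0.0231, 0.0069]
[0.003, 0.005, 0.001] [0.0002, -0.0221, 0.0096]
```

{"fn": "move_arm", "kwargs": {
  "steps": [
    {"twist": [0, 0.004, 0], "dp": [0.002, -0.025, 0.01], "jaw": 1},
    {"twist": [0, 0.004, 0], "dp": [0, -0.024, 0.002], "jaw": 1},
    {"twist": [0, 0.004, 0], "dp": [0, -0.024, 0.004], "jaw": 1},
    {"twist": [0, 0.004, 0], "dp": [0, -0.023, 0.007], "jaw": 1},
    {"twist": [0, 0.004, 0], "dp": [0, -0.022, 0.01], "jaw": 1}
  ]
}}

```text
time_s: 8.2
tcp_pos: [0.4719, 0.2506, 0.1693]
orientation: [0.011, 0.642, 0.767, 0.013]
contact_force: [9.2, 3.1, -7.4]
grip_width: 0.0086
```

```bash
python3 arc.py -0.12
```

```text
theta 1.117 rad mm 76.58951249843868 y -0.012123188098028563 F [ 9.2  3.1 -7.4] w 0.0086
[0.014, 0.0, 0.001] [0.0001, -0.0137, 0.0284]
[0.014, 0.0, 0.001] [0.0001, -0.0199, 0.0136]
[0.014, 0.0, 0.001] [0.0001, -0.0182, 0.0159]
[0.014, 0.0, 0.001] [0.0, -0.0161, 0.018]
[0.014, 0.0, 0.001] [0.0, -0.0138, 0.0198]
```

{"fn": "move_arm", "kwargs": {
  "steps": [
    {"twist": [0.01, 0, 0], "dp": [0, -0.016, 0.024], "jaw": 1},
    {"twist": [0.01, 0, 0], "dp": [0, -0.019, 0.015], "jaw": 1},
    {"twist": [0.01, 0, 0], "dp": [0, -0.018, 0.017], "jaw": 1},
    {"twist": [0.01, 0, 0], "dp": [0, -0.016, 0.018], "jaw": 1},
    {"twist": [0.01, 0, 0], "dp": [0, -0.014, 0.02], "jaw": 1}
  ]
}}

```text
time_s: 8.62
tcp_pos: [0.4458, 0.2464, 0.1438]
orientation: [0.012, 0.641, 0.767, 0.015]
contact_force: [3.3, 0.4, 4.4]
grip_width: 0.0084
```

```bash
python3 arc.py -0.1
```

```text
theta 0.624 rad mm 73.99426208509318 y 0.3486004391987671 F [3.3 0.4 4.4] w 0.0084
[0.015, -0.0, 0.002] [-0.001, -0.0025, 0.0235]
[0.015, -0.0, 0.002] [0.0, -0.0099, 0.0175]
[0.015, -0.0, 0.002] [0.0, -0.0081, 0.0184]
[0.015, -0.0, 0.002] [0.0, -0.0062, 0.0191]
[0.015, -0.0, 0.002] [0.0, -0.0042, 0.0197]
```

{"fn": "move_arm", "kwargs": {
  "steps": [
    {"twist": [0.015, 0, 0], "dp": [0, -0.004, 0.023], "jaw": 1},
    {"twist": [0.015, 0, 0], "dp": [0, -0.01, 0.019], "jaw": 1},
    {"twist": [0.015, 0, 0], "dp": [0, -0.008, 0.019], "jaw": 1},
    {"twist": [0.015, 0, 0], "dp": [0, -0.006, 0.02], "jaw": 1},
    {"twist": [0.01, 0, 0], "dp": [0, -0.004, 0.021], "jaw": 1}
  ]
}}

```text
time_s: 9.03
tcp_pos: [0.4359, 0.2448, 0.1094]
orientation: [0.005, 0.641, 0.768, 0.006]
contact_force: [1.3, -1.0, 6.4]
grip_width: 0.0086
```

```bash
python3 arc.py -0.06
```

```text
theta 0.127 rad mm 70.5816704435477 y 0.47523818183089783 F [ 1.3 -1.   6.4] w 0.0086
[0.006, -0.0, 0.002] [-0.0014, 0.0003, 0.0122]
[0.006, -0.0, 0.002] [0.0, -0.0006, 0.0121]
[0.006, -0.0, 0.002] [-0.0, 0.0001, 0.0121]
[0.006, -0.0, 0.002] [-0.0, 0.0008, 0.012]
[0.006, -0.0, 0.002] [-0.0, 0.0015, 0.012]
```

{"fn": "move_arm", "kwargs": {
  "steps": [
    {"twist": [0.006, 0, 0], "dp": [0, 0, 0.014], "jaw": 1},
    {"twist": [0.006, 0, 0], "dp": [0, 0, 0.014], "jaw": 1},
    {"twist": [0, 0, 0], "dp": [0, 0, 0.012], "jaw": 1}
  ]
}}

```text
time_s: 9.28
tcp_pos: [0.436, 0.2452, 0.1028]
orientation: [0.003, 0.64, 0.768, 0.003]
contact_force: [-17.5, -7.7, 47.8]
grip_width: 0.0084
```

```bash
python3 arc.py -0.06
python3 - <<'E'
from h import *
im=read_camera("side"); cv2.imwrite(f"pics/t4.png",cv2.resize(im[160:300,270:430],None,fx=4,fy=4))
E
```

```text
theta 0.033 rad mm 69.85079240977014 y 0.844808495835717 F [-17.5  -7.7  47.8] w 0.0084
[0.003, 0.0, 0.003] [-0.0024, -0.0006, 0.0121]
[0.003, 0.0, 0.003] [0.0, 0.0006, 0.0121]
[0.003, 0.0, 0.003] [0.0, 0.0013, 0.012]
[0.003, 0.0, 0.003] [-0.0, 0.002, 0.0119]
[0.003, 0.0, 0.003] [-0.0, 0.0027, 0.0118]
```

View pics/t4.png

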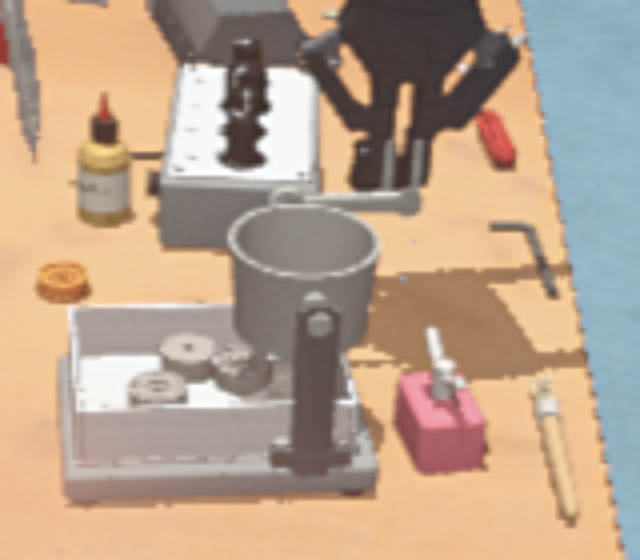

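{"fn": "move_arm", "kwargs": {
  "steps": [
    {"twist": [0, 0, 0], "dp": [0, 0, -0.002], "jaw": 0.2},
    {"twist": [0, 0, 0], "dp": [0, 0, 0], "jaw": -0.2},
    {"twist": [0, 0, 0], "dp": [0, 0, 0], "jaw": -0.2},
    {"twist": [0, 0, 0], "dp": [0, 0, 0], "jaw": -0.2}
  ]
}}

```text
time_s: 9.67
tcp_pos: [0.4333, 0.2451, 0.1059]
orientation: [0.003, 0.639, 0.769, 0.002]
contact_force: [-0.6, -0.4, 0.4]
grip_width: 0.0509
```

```bash
python3 - <<'E'
from h import *
s=get_state();print(s["grip_width"],s["contact_force"],s["tcp_pos"])
E
python3 plan.py 0.43 0.235 0.2 100
```

```text
0.05092121595400154 [-0.60336001 -0.43021626  0.37370997] [0.43333053 0.2451076  0.10586676]
rows needed 3 err mm [ -3.3 -10.1  94.1] rot deg [0.37 0.07 0.5 ]
([0.004, 0.001, 0.006], [-0.0079, -0.0038, -0.0785])
([0.004, 0.001, 0.006], [-0.0079, -0.0039, -0.0785])
([0.004, 0.001, 0.006], [-0.0078, -0.004, -0.0785])
```

{"fn": "move_arm", "kwargs": {
  "steps": [
    {"twist": [0.004, 0, 0.006], "dp": [0, 0, -0.06], "jaw": -0.2},
    {"twist": [0.004, 0, 0.006], "dp": [-0.008, 0, -0.08], "jaw": -0.2},
    {"twist": [0.004, 0, 0.006], "dp": [-0.01, 0, -0.08], "jaw": -0.2},
    {"twist": [0, 0, 0], "dp": [-0.02, 0, -0.05], "jaw": -0.2}
  ]
}}

```text
time_s: 10.0
tcp_pos: [0.4281, 0.2288, 0.2082]
orientation: [-0.006, 0.642, 0.766, -0.009]
contact_force: [0.7, 0.8, 0.1]
grip_width: 0.0515
```

```bash
python3 - <<'E'
from h import *
im=read_camera("wrist"); cv2.imwrite("pics/w5.png",im)
im=read_camera("side"); cv2.imwrite("pics/s5.png",cv2.resize(im[160:300,270:430],None,fx=4,fy=4))
E
python3 plan.py 0.50 0.06 0.27 100
```

```text
rows needed 5 err mm [  70.  -168.4   60.6] rot deg [-0.93  0.16 -0.01]
([-0.006, 0.001, -0.0], [-0.0891, 0.0194, -0.0304])
([-0.006, 0.001, -0.0], [-0.089, 0.0195, -0.0304])
([-0.006, 0.001, -0.0], [-0.089, 0.0195, -0.0303])
([-0.006, 0.001, -0.0], [-0.089, 0.0196, -0.0303])
([-0.006, 0.001, -0.0], [-0.089, 0.0197, -0.0303])
```

View pics/w5.png

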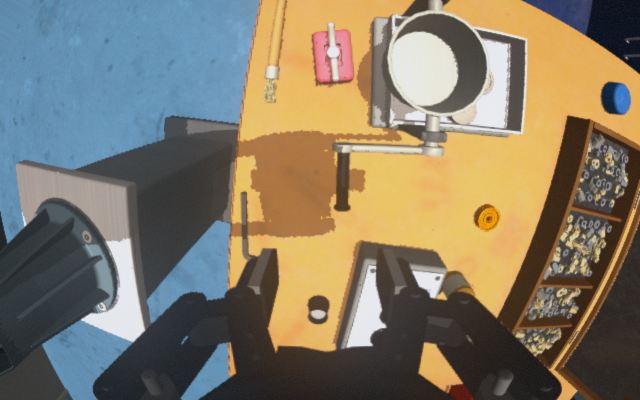

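View pics/s5.png

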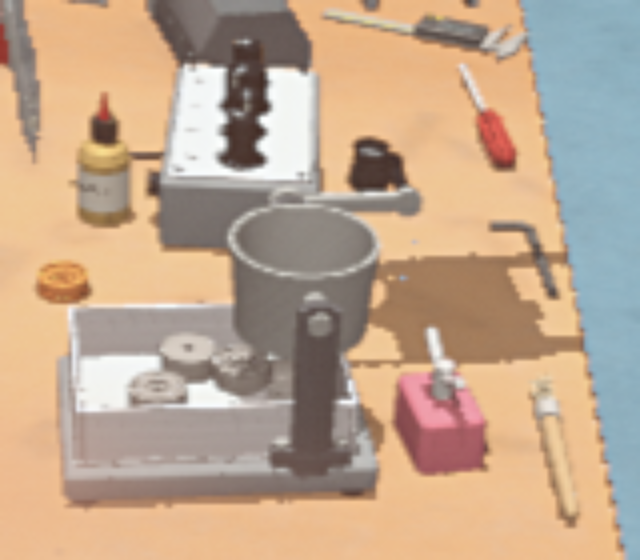

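```bash
python3 plan.py 0.52 0.01 0.24 90
```

```text
rows needed 6 err mm [  90.  -218.4   30.6] rot deg [-0.91  0.24  9.99]
([-0.005, 0.001, 0.058], [-0.0961, 0.0209, -0.0128])
([-0.005, 0.001, 0.058], [-0.0955, 0.0237, -0.0128])
([-0.005, 0.001, 0.058], [-0.0947, 0.0265, -0.0128])
([-0.005, 0.001, 0.058], [-0.0939, 0.0293, -0.0128])
([-0.005, 0.001, 0.058], [-0.093, 0.0321, -0.0128])
```

{"fn": "move_arm", "kwargs": {
  "steps": [
    {"twist": [-0.005, 0, 0.058], "dp": [-0.096, 0.021, -0.013], "jaw": -0.2},
    {"twist": [-0.005, 0, 0.058], "dp": [-0.095, 0.024, -0.013], "jaw": -0.2},
    {"twist": [-0.005, 0, 0.058], "dp": [-0.095, 0.027, -0.013], "jaw": -0.2},
    {"twist": [-0.005, 0, 0.058], "dp": [-0.094, 0.03, -0.013], "jaw": -0.2},
    {"twist": [-0.005, 0, 0.058], "dp": [-0.093, 0.032, -0.013], "jaw": -0.2}
  ]
}}

```text
time_s: 10.52
tcp_pos: [0.5012, 0.0487, 0.2282]
orientation: [-0.005, 0.693, 0.721, -0.005]
contact_force: [0.9, 0.8, -0.3]
grip_width: 0.0509
```

```bash
python3 plan.py 0.52 0.01 0.24 90
```

```text
rows needed 2 err mm [ 18.8 -38.7  11.8] rot deg [-0.8   0.02  2.21]
([-0.014, 0.0, 0.039], [-0.0492, 0.0214, -0.0151])
([-0.014, 0.0, 0.039], [-0.0488, 0.0224, -0.015])
```

{"fn": "move_arm", "kwargs": {
  "steps": [
    {"twist": [-0.014, 0, 0.039], "dp": [-0.049, 0.021, -0.015], "jaw": -0.2},
    {"twist": [-0.014, 0, 0.039], "dp": [-0.049, 0.022, -0.015], "jaw": -0.2},
    {"twist": [0, 0, 0], "dp": [0, 0, 0], "jaw": -0.2}
  ]
}}

```text
time_s: 10.77
tcp_pos: [0.5204, 0.0016, 0.2356]
orientation: [-0.001, 0.711, 0.703, -0.002]
contact_force: [0.5, 0.1, 1.0]
grip_width: 0.0509
```

Run:
```python
from h import *
print(get_state()["tcp_pos"])
c=calibration("wrist"); im=read_camera("wrist"); cv2.imwrite("pics/w6.png",im)
cv2.imwrite("pics/w6c.png",cv2.resize(im[60:260,260:420],None,fx=3,fy=3,interpolation=cv2.INTER_CUBIC))
for l,z in dict(timer_top=.085,knob_a_top=.085,knob_a_line=.085,control_box=0).items():
    for d in spot_point("wrist",l)[:4]: print(l,round(d["score"],2),np.round(d["pixel"],1),atz("wrist",d["pixel"],z,c).round(4))
```

```text
[0.52039471 0.00162208 0.23555694]
timer_top 0.63 [146.6 340.2] [0.5323 0.0384 0.085 ]
knob_a_top 0.97 [100.5 343.1] [0.5352 0.0822 0.085 ]
knob_a_top 0.73 [ 70.6 344.8] [0.537  0.1105 0.085 ]
knob_a_top 0.52 [189.5 351.6] [ 0.5436 -0.0043  0.085 ]
knob_a_line 0.82 [ 89.6 339.6] [0.532  0.0925 0.085 ]
control_box 0.77 [121.2 344.6] [0.5409 0.0569 0.    ]
```

View pics/w6.png

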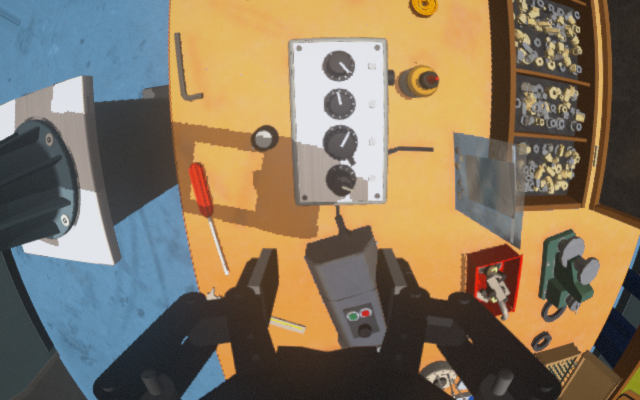

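View pics/w6c.png

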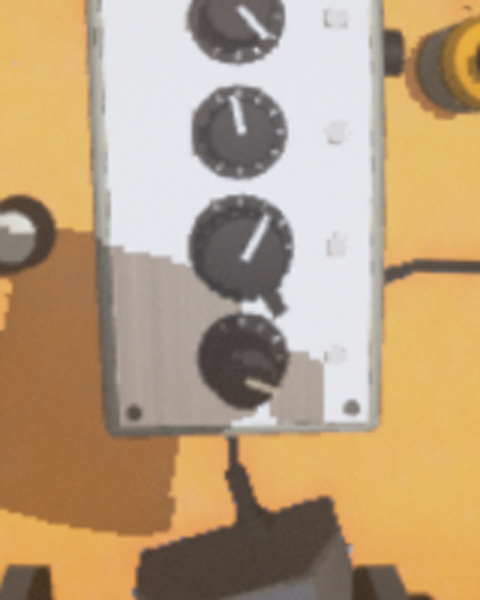

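```bash
python3 - <<'E'
from h import *
c=calibration("wrist")
for p in [(65,339.3),(104,340),(142,340.7),(181,341.7)]: print(atz("wrist",p,.085,c).round(4))
a=atz("wrist",(60+260/3,260+246/3),.085,c);b=atz("wrist",(60+218/3,260+268/3),.085,c)
d=b-a;print("line deg",np.degrees(np.arctan2(d[1],d[0])),np.linalg.norm(d))
# heavy mark at face
a=atz("wrist",(142,340.7),.085,c);b=atz("wrist",(60+308/3,260+281/3),.055,c);d=b-a;print("mark deg",np.degrees(np.arctan2(d[1],d[0])),np.linalg.norm(d))
import cv2
im=read_camera("top");cv2.imwrite("pics/top6.png",cv2.resize(im[170:250,330:450],None,fx=6,fy=6,interpolation=cv2.INTER_CUBIC))
E
python3 plan.py 0.532 0.0395 0.13 45
```

```text
[0.5289 0.1208 0.085 ]
[0.5295 0.0839 0.085 ]
[0.5302 0.0479 0.085 ]
[0.5314 0.0097 0.085 ]
line deg 62.973754915618066 0.015081296072298047
mark deg -60.10801009894225 0.04245938234220576
rows needed 7 err mm [  13.5   33.1 -105.4] rot deg [-0.38  0.12 44.72]
([-0.002, 0.001, 0.223], [0.0118, 0.005, 0.0376])
([-0.002, 0.001, 0.223], [0.0123, 0.0036, 0.0376])
([-0.002, 0.001, 0.223], [0.0126, 0.0022, 0.0376])
([-0.002, 0.001, 0.223], [0.0128, 0.0008, 0.0376])
([-0.002, 0.001, 0.223], [0.0127, -0.0007, 0.0376])
```

View pics/top6.png

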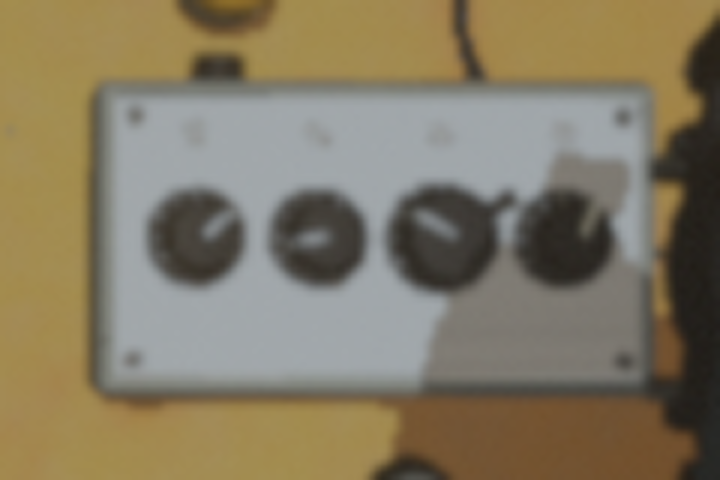

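Run:
```python
from h import *
c=calibration("wrist")
rs=[ray("wrist",(146.3,341.2),c),ray("top",(210.1,405.4)),ray("side",(177.4,330))]
print(tri(rs),tri(rs[:2]))
for d in spot_point("wrist","timer")[:2]: print(d)
for n,cam,p in(("w","wrist",(60+305/3,260+280/3)),("t","top",(170+197/6,330+510/6))):
    b=atz(cam,p,.055,c if cam=="wrist" else None);d=b-np.array([.532,.0397,.055]);print("mark deg",b,np.degrees(np.arctan2(d[1],d[0])),np.linalg.norm(d))
a=atz("top",(170+240/6,330+457/6),.085);b=atz("top",(170+212/6,330+414/6),.085);d=b-a;print(np.degrees(np.arctan2(d[1],d[0])),np.linalg.norm(d))
for p in((87,105),(87,650),(387,105),(387,650)): print(atz("top",(170+p[0]/6,330+p[1]/6),.055).round(4))
```

```text
[0.53346782 0.04174186 0.08410914] [0.52793226 0.05773347 0.18235832]Traceback (most recent call last):
  File "<stdin>", line 5, in <module>
ValueError: it knows: control_box, demagnetiser, disc_k, knob_a_line, knob_a_top, knob_b_line, knob_b_top, knob_c_line, knob_c_top, loupe, oil_bottle, pink_clamp, pot_grip, pot_hinge, timer_top, tray_floor
```

Run:
```python
from h import *
c=calibration("wrist")
for n,cam,p in(("w","wrist",(60+305/3,260+280/3)),("t","top",(170+197/6,330+510/6))):
    b=atz(cam,p,.055,c if cam=="wrist" else None);d=b-np.array([.532,.0400,.055]);print("mark deg",b,np.degrees(np.arctan2(d[1],d[0])),np.linalg.norm(d))
a=atz("top",(170+240/6,330+457/6),.085);b=atz("top",(170+212/6,330+414/6),.085);d=b-a;print(np.degrees(np.arctan2(d[1],d[0])),np.linalg.norm(d))
for p in((87,105),(87,650),(387,105),(387,650)): print(atz("top",(170+p[0]/6,330+p[1]/6),.055).round(4))
```

```text
mark deg [0.54510939 0.02291791 0.055     ] -52.49611066574401 0.021532625498727097
mark deg [0.54653397 0.01582539 0.055     ] -58.98538513347856 0.028207235732791092
57.85578270953257 0.016219806768606012
[0.5802 0.1487 0.055 ]
[ 0.5833 -0.0296  0.055 ]
[0.4823 0.1472 0.055 ]
[ 0.4853 -0.0306  0.055 ]
```

```bash
python3 plan.py 0.533 0.040 0.13 121
```

```text
rows needed 5 err mm [  14.5   33.6 -105.4] rot deg [ -0.37  -0.14 -31.28]
([-0.003, -0.001, -0.218], [0.0168, 0.0075, 0.0527])
([-0.003, -0.001, -0.218], [0.0159, 0.0092, 0.0527])
([-0.003, -0.001, -0.218], [0.0148, 0.0108, 0.0527])
([-0.003, -0.001, -0.218], [0.0136, 0.0123, 0.0527])
([-0.003, -0.001, -0.218], [0.0122, 0.0137, 0.0527])
```

{"fn": "move_arm", "kwargs": {
  "steps": [
    {"twist": [-0.003, 0, -0.218], "dp": [0.017, 0.008, 0.053], "jaw": -0.2},
    {"twist": [-0.003, 0, -0.218], "dp": [0.016, 0.009, 0.053], "jaw": -0.2},
    {"twist": [-0.003, 0, -0.218], "dp": [0.015, 0.011, 0.053], "jaw": -0.2},
    {"twist": [-0.003, 0, -0.218], "dp": [0.014, 0.012, 0.053], "jaw": -0.2},
    {"twist": [-0.003, 0, -0.218], "dp": [0.012, 0.014, 0.053], "jaw": -0.2}
  ]
}}

```text
time_s: 11.48
tcp_pos: [0.5364, 0.0456, 0.1316]
orientation: [0.006, 0.48, 0.877, 0.003]
contact_force: [0.5, -0.2, 1.0]
grip_width: 0.0513
```

```bash
python3 plan.py 0.533 0.040 0.12 121
```

```text
rows needed 1 err mm [ -3.4  -5.6 -11.6] rot deg [0.66 0.38 1.57]
([0.023, 0.013, 0.055], [-0.0069, -0.015, 0.0289])
```

{"fn": "move_arm", "kwargs": {
  "steps": [
    {"twist": [0.023, 0.013, 0.055], "dp": [-0.007, -0.015, 0.02], "jaw": -0.2},
    {"twist": [0, 0, 0], "dp": [0, 0, 0], "jaw": -0.2}
  ]
}}

```text
time_s: 11.65
tcp_pos: [0.529, 0.0433, 0.1185]
orientation: [-0.004, 0.49, 0.872, -0.002]
contact_force: [-0.4, -0.8, -0.4]
grip_width: 0.0512
```

```bash
python3 plan.py 0.533 0.040 0.063 121 16
python3 - <<'E'
from h import *
c=calibration("wrist"); im=read_camera("wrist"); cv2.imwrite("pics/w7.png",im[120:400,130:530])
for d in spot_point("wrist","timer_top")[:3]: print(round(d["score"],2),np.round(d["pixel"],1),atz("wrist",d["pixel"],.085,c).round(4))
print(proj("wrist",[.533,.04,.085],c))
im=read_camera("top"); cv2.imwrite("pics/top7.png",cv2.resize(im[170:250,330:450],None,fx=6,fy=6,interpolation=cv2.INTER_CUBIC))
E
```

```text
rows needed 4 err mm [  4.   -3.3 -55.5] rot deg [-0.4  -0.33  0.29]
([-0.003, -0.003, 0.003], [-0.0033, 0.0013, 0.0347])
([-0.003, -0.003, 0.003], [-0.0032, 0.0013, 0.0347])
([-0.003, -0.003, 0.003], [-0.0032, 0.0012, 0.0347])
([-0.003, -0.003, 0.003], [-0.0031, 0.0011, 0.0347])
0.7 [244.6 327.6] [0.5321 0.0375 0.085 ]
[242.19167802 330.96434944]
```

View pics/w7.png

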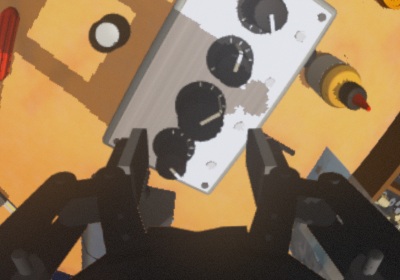

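{"fn": "move_arm", "kwargs": {
  "steps": [
    {"twist": [-0.013, -0.01, 0.01], "dp": [-0.012, 0.005, 0.01], "jaw": -0.2},
    {"twist": [0, 0, 0], "dp": [0, 0, 0], "jaw": -0.2}
  ]
}}

```text
time_s: 11.97
tcp_pos: [0.5376, 0.0391, 0.1199]
orientation: [0.005, 0.493, 0.87, 0.002]
contact_force: [-0.2, -0.3, -0.1]
grip_width: 0.0511
```

```bash
python3 plan.py 0.5325 0.039 0.063 121 16
```

```text
rows needed 4 err mm [ -5.1  -0.1 -56.9] rot deg [ 0.5   0.35 -0.12]
([0.004, 0.003, -0.001], [0.0018, -0.0031, 0.0355])
([0.004, 0.003, -0.001], [0.0018, -0.003, 0.0355])
([0.004, 0.003, -0.001], [0.0017, -0.0029, 0.0355])
([0.004, 0.003, -0.001], [0.0017, -0.0028, 0.0356])
```

{"fn": "move_arm", "kwargs": {
  "steps": [
    {"twist": [0, 0, 0], "dp": [0, 0, 0], "jaw": -0.2},
    {"twist": [0, 0, 0], "dp": [0, 0, 0], "jaw": -0.2}
  ]
}}

```text
time_s: 12.13
tcp_pos: [0.539, 0.0382, 0.1217]
orientation: [0.007, 0.494, 0.869, 0.003]
contact_force: [-0.1, 0.5, -0.0]
grip_width: 0.051
```

{"fn": "move_arm", "kwargs": {
  "steps": [
    {"twist": [0, 0, 0], "dp": [0, 0, 0], "jaw": -0.2}
  ]
}}

```text
time_s: 12.22
tcp_pos: [0.5394, 0.0379, 0.1224]
orientation: [0.007, 0.495, 0.869, 0.003]
contact_force: [0.6, 0.3, 0.3]
grip_width: 0.0512
```

```bash
python3 plan.py 0.5325 0.039 0.063 121 16
```

```text
rows needed 4 err mm [ -6.9   1.1 -59.4] rot deg [ 0.71  0.53 -0.29]
([0.006, 0.005, -0.003], [0.0031, -0.0038, 0.037])
([0.006, 0.005, -0.003], [0.0031, -0.0037, 0.0371])
([0.006, 0.005, -0.003], [0.003, -0.0036, 0.0371])
([0.006, 0.005, -0.003], [0.0029, -0.0035, 0.0371])
```

{"fn": "move_arm", "kwargs": {
  "steps": [
    {"twist": [0.02, 0.018, -0.01], "dp": [0.009, -0.014, 0.03], "jaw": -0.2}
  ]
}}

```text
time_s: 12.3
tcp_pos: [0.5355, 0.0377, 0.1127]
orientation: [0.003, 0.493, 0.87, 0.002]
contact_force: [0.3, -0.3, 0.6]
grip_width: 0.0514
```

```bash
python3 plan.py 0.5325 0.039 0.063 121 16
```

```text
rows needed 4 err mm [ -3.    1.3 -49.7] rot deg [ 0.4   0.23 -0.02]
([0.004, 0.002, -0.0], [0.0018, -0.0014, 0.0311])
([0.004, 0.002, -0.0], [0.0018, -0.0013, 0.0311])
([0.004, 0.002, -0.0], [0.0017, -0.0013, 0.0311])
([0.004, 0.002, -0.0], [0.0017, -0.0012, 0.0311])
```

{"fn": "move_arm", "kwargs": {
  "steps": [
    {"twist": [0.006, 0.004, 0], "dp": [0.003, -0.003, 0.031], "jaw": -0.2},
    {"twist": [0.004, 0.002, 0], "dp": [0.003, -0.002, 0.031], "jaw": -0.2}
  ]
}}

```text
time_s: 12.47
tcp_pos: [0.5322, 0.0386, 0.0865]
orientation: [0.001, 0.493, 0.87, 0.001]
contact_force: [0.4, -0.2, 0.2]
grip_width: 0.0516
```

```bash
python3 plan.py 0.5325 0.039 0.063 121 16;python3 - <<'E'
from h import *
c=calibration("wrist"); im=read_camera("wrist"); cv2.imwrite("pics/w8.png",im[120:400,130:530])
for d in spot_point("wrist","timer_top")[:3]: print(round(d["score"],2),np.round(d["pixel"],1),atz("wrist",d["pixel"],.085,c).round(4))
E
```

```text
rows needed 2 err mm [  0.3   0.4 -23.5] rot deg [ 0.12  0.06 -0.02]
([0.002, 0.001, -0.0], [0.0003, 0.0006, 0.0294])
([0.002, 0.001, -0.0], [0.0003, 0.0006, 0.0294])
0.63 [259.  329.4] [0.5325 0.0395 0.085 ]
0.4 [308.3 294.8] [5.326e-01 5.000e-04 8.500e-02]
0.35 [148.9 413.2] [0.5366 0.1101 0.085 ]
```

View pics/w8.png

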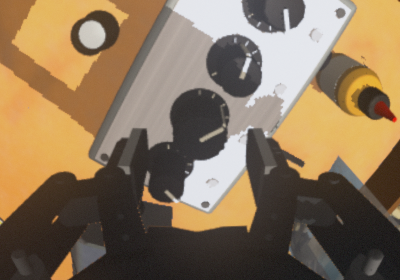

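{"fn": "move_arm", "kwargs": {
  "steps": [
    {"twist": [0.002, 0, 0], "dp": [0, 0.001, 0.03], "jaw": -0.2},
    {"twist": [0.002, 0, 0], "dp": [0, 0.001, 0.027], "jaw": -0.2}
  ]
}}

```text
time_s: 12.73
tcp_pos: [0.5309, 0.0395, 0.0606]
orientation: [-0.002, 0.492, 0.87, -0.001]
contact_force: [-0.4, 0.1, -0.8]
grip_width: 0.0511
```

```bash
python3 plan.py 0.5325 0.0392 0.063 121 16
```

```text
rows needed 1 err mm [ 1.6 -0.3  2.4] rot deg [-0.21 -0.11 -0.01]
([-0.007, -0.004, -0.0], [-0.0026, 0.0029, -0.0061])
```

{"fn": "move_arm", "kwargs": {
  "steps": [
    {"twist": [-0.007, -0.004, 0], "dp": [-0.003, 0.003, -0.009], "jaw": 0},
    {"twist": [0, 0, 0], "dp": [0, 0, 0], "jaw": 1},
    {"twist": [0, 0, 0], "dp": [0, 0, 0], "jaw": 1}
  ],
  "grip_force": 30
}}

```text
time_s: 12.98
tcp_pos: [0.5328, 0.0403, 0.0613]
orientation: [-0.001, 0.493, 0.87, 0.001]
contact_force: [6.1, 5.4, -1.3]
grip_width: 0.0268
```

{"fn": "move_arm", "kwargs": {
  "steps": [
    {"twist": [0, 0, 0], "dp": [0, 0, 0], "jaw": 1}
  ]
}}

```text
time_s: 13.07
tcp_pos: [0.5329, 0.0404, 0.0613]
orientation: [-0.001, 0.493, 0.87, 0.001]
contact_force: [-3.7, -2.7, -2.4]
grip_width: 0.0269
```

```bash
python3 plan.py 0.5325 0.0392 0.065 61 16 6.5
```

```text
rows needed 10 err mm [-0.4 -1.2  3.7] rot deg [-5.000e-02 -1.400e-01  5.998e+01]
([-0.0, -0.001, 0.209], [-0.0002, -0.0002, -0.0009])
([-0.0, -0.001, 0.209], [-0.0002, -0.0002, -0.0009])
([-0.0, -0.001, 0.209], [-0.0003, -0.0002, -0.0009])
([-0.0, -0.001, 0.209], [-0.0003, -0.0002, -0.0009])
([-0.0, -0.001, 0.209], [-0.0003, -0.0001, -0.0009])
```

{"fn": "move_arm", "kwargs": {
  "steps": [
    {"twist": [0, 0, 0.21], "dp": [0, 0, 0], "jaw": 1},
    {"twist": [0, 0, 0.21], "dp": [0, 0, 0], "jaw": 1},
    {"twist": [0, 0, 0.21], "dp": [0, 0, 0], "jaw": 1},
    {"twist": [0, 0, 0.21], "dp": [0, 0, 0], "jaw": 1},
    {"twist": [0, 0, 0.21], "dp": [0, 0, 0], "jaw": 1}
  ]
}}

```text
time_s: 13.48
tcp_pos: [0.5336, 0.0406, 0.0613]
orientation: [-0.001, 0.708, 0.706, 0.001]
contact_force: [0.7, 0.5, -4.0]
grip_width: 0.0269
```

```bash
python3 plan.py 0.533 0.040 0.062 61 16 6.5
```

```text
rows needed 5 err mm [-0.6 -0.6  0.7] rot deg [-1.000e-02 -1.300e-01  2.878e+01]
([-0.0, -0.001, 0.201], [-0.0003, -0.0003, -0.0004])
([-0.0, -0.001, 0.201], [-0.0003, -0.0003, -0.0004])
([-0.0, -0.001, 0.201], [-0.0004, -0.0002, -0.0004])
([-0.0, -0.001, 0.201], [-0.0004, -0.0002, -0.0004])
([-0.0, -0.001, 0.201], [-0.0004, -0.0001, -0.0004])
```

{"fn": "move_arm", "kwargs": {
  "steps": [
    {"twist": [0, 0, 0.2], "dp": [0, 0, 0], "jaw": 1},
    {"twist": [0, 0, 0.2], "dp": [0, 0, 0], "jaw": 1},
    {"twist": [0, 0, 0.2], "dp": [0, 0, 0], "jaw": 1},
    {"twist": [0, 0, 0.2], "dp": [0, 0, 0], "jaw": 1},
    {"twist": [0, 0, 0.18], "dp": [0, 0, 0], "jaw": 1}
  ]
}}

```text
time_s: 13.9
tcp_pos: [0.5343, 0.0405, 0.0613]
orientation: [-0.0, 0.865, 0.502, 0.001]
contact_force: [1.2, 0.3, -3.3]
grip_width: 0.0269
```

{"fn": "move_arm", "kwargs": {
  "steps": [
    {"twist": [0, 0, 0], "dp": [0, 0, 0], "jaw": 1}
  ]
}}

```text
time_s: 13.98
tcp_pos: [0.5343, 0.0405, 0.0613]
orientation: [-0.0, 0.866, 0.5, 0.001]
contact_force: [0.3, -0.4, -2.7]
grip_width: 0.0269
```

```bash
python3 plan.py 0.533 0.040 0.062 121 16 6.5
python3 - <<'E'
from h import *
im=read_camera("wrist"); cv2.imwrite("pics/w9.png",cv2.resize(im[120:330,200:480],None,fx=2.5,fy=2.5))
E
```

```text
rows needed 10 err mm [-1.3 -0.5  0.7] rot deg [  0.13  -0.13 -61.  ]
([0.0, -0.0, -0.213], [-0.0003, -0.0002, -0.0002])
([0.0, -0.0, -0.213], [-0.0002, -0.0002, -0.0002])
([0.0, -0.0, -0.213], [-0.0002, -0.0003, -0.0002])
([0.0, -0.0, -0.213], [-0.0002, -0.0003, -0.0002])
([0.0, -0.0, -0.213], [-0.0002, -0.0003, -0.0002])
```

View pics/w9.png

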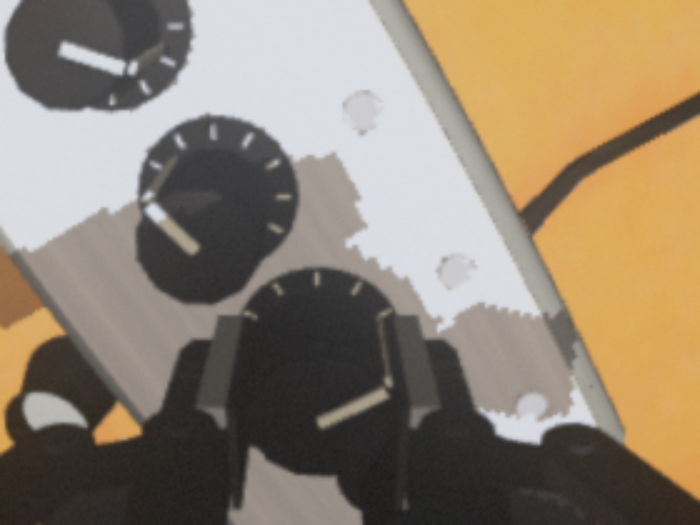

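{"fn": "move_arm", "kwargs": {
  "steps": [
    {"twist": [0, 0, 0], "dp": [0, 0, 0], "jaw": -0.1},
    {"twist": [0, 0, 0], "dp": [0, 0, 0], "jaw": -0.1},
    {"twist": [0, 0, 0], "dp": [0, 0, 0], "jaw": -0.1}
  ]
}}

```text
time_s: 14.28
tcp_pos: [0.5348, 0.0403, 0.0621]
orientation: [0.0, 0.863, 0.505, 0.002]
contact_force: [-0.0, -0.4, 0.5]
grip_width: 0.0469
```

```bash
python3 plan.py 0.533 0.040 0.064 121 16 6.5
python3 - <<'E'
from h import *
im=read_camera("wrist"); cv2.imwrite("pics/w10.png",cv2.resize(im[120:330,200:480],None,fx=2.5,fy=2.5))
E
```

```text
rows needed 10 err mm [-1.8 -0.3  1.9] rot deg [  0.19  -0.1  -60.33]
([0.001, -0.0, -0.211], [-0.0003, -0.0004, -0.0005])
([0.001, -0.0, -0.211], [-0.0002, -0.0004, -0.0005])
([0.001, -0.0, -0.211], [-0.0002, -0.0004, -0.0005])
([0.001, -0.0, -0.211], [-0.0001, -0.0004, -0.0005])
([0.001, -0.0, -0.211], [-0.0001, -0.0004, -0.0005])
```

View pics/w10.png

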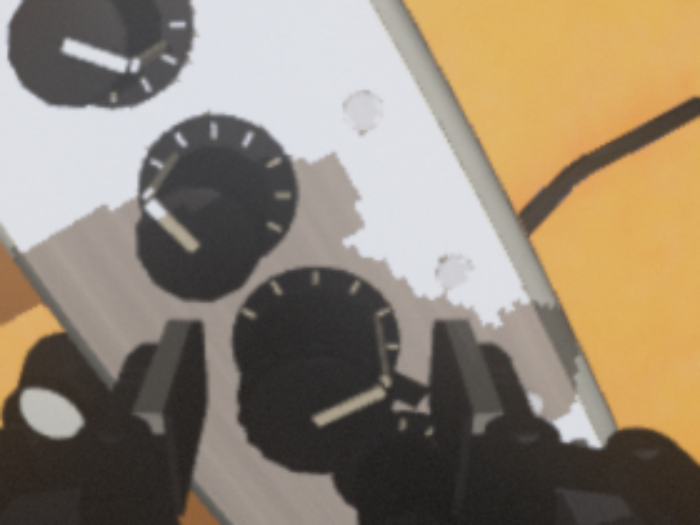

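{"fn": "move_arm", "kwargs": {
  "steps": [
    {"twist": [0, 0, -0.21], "dp": [0, -0.001, -0.001], "jaw": -0.1},
    {"twist": [0, 0, -0.21], "dp": [0, -0.001, -0.001], "jaw": -0.1},
    {"twist": [0, 0, -0.21], "dp": [0, 0, 0], "jaw": -0.1},
    {"twist": [0, 0, -0.21], "dp": [0, 0, 0], "jaw": -0.1}
  ]
}}

```text
time_s: 14.67
tcp_pos: [0.5348, 0.0404, 0.064]
orientation: [0.001, 0.733, 0.681, 0.002]
contact_force: [0.2, -0.4, -0.2]
grip_width: 0.0469
```

```bash
python3 plan.py 0.533 0.040 0.064 121 16 6.5
```

```text
rows needed 6 err mm [-1.8 -0.4  0. ] rot deg [  0.3   -0.   -35.19]
([0.002, -0.0, -0.205], [-0.0002, -0.0007, -0.0])
([0.002, -0.0, -0.205], [-0.0002, -0.0008, -0.0])
([0.002, -0.0, -0.205], [-0.0001, -0.0008, -0.0])
([0.002, -0.0, -0.205], [-0.0, -0.0008, -0.0])
([0.002, -0.0, -0.205], [0.0001, -0.0008, -0.0])
```

{"fn": "move_arm", "kwargs": {
  "steps": [
    {"twist": [0.002, 0, -0.21], "dp": [0, -0.002, 0], "jaw": -0.1},
    {"twist": [0.002, 0, -0.21], "dp": [0, -0.002, 0], "jaw": -0.1},
    {"twist": [0.002, 0, -0.21], "dp": [0, -0.001, 0], "jaw": -0.1},
    {"twist": [0.002, 0, -0.21], "dp": [0, -0.001, 0], "jaw": -0.1},
    {"twist": [0.002, 0, -0.21], "dp": [0, -0.001, 0], "jaw": -0.1}
  ]
}}

```text
time_s: 15.08
tcp_pos: [0.5328, 0.04, 0.0652]
orientation: [0.001, 0.517, 0.856, 0.0]
contact_force: [0.3, 0.7, 0.6]
grip_width: 0.0471
```

```bash
python3 plan.py 0.533 0.040 0.062 121 16 6.5
```

```text
rows needed 1 err mm [ 0.2  0.  -3.2] rot deg [ 0.09  0.08 -3.26]
([0.003, 0.003, -0.114], [-0.0001, 0.0004, 0.0081])
```

{"fn": "move_arm", "kwargs": {
  "steps": [
    {"twist": [0, 0, 0], "dp": [0, 0, 0.007], "jaw": 0.2},
    {"twist": [0, 0, 0], "dp": [0, 0, 0], "jaw": 1},
    {"twist": [0, 0, 0], "dp": [0, 0, 0], "jaw": 1},
    {"twist": [0, 0, 0], "dp": [0, 0, 0], "jaw": 1}
  ]
}}

```text
time_s: 15.42
tcp_pos: [0.5333, 0.04, 0.0627]
orientation: [0.001, 0.518, 0.856, 0.001]
contact_force: [-0.4, 0.4, -0.0]
grip_width: 0.027
```

```bash
python3 plan.py 0.533 0.040 0.062 61 16 6.5
python3 - <<'E'
from h import *
c=calibration("wrist");np.save("cal11.npy",c,allow_pickle=True)
im=read_camera("wrist"); cv2.imwrite("pics/w11.png",cv2.resize(im[220:320,260:400],None,fx=5,fy=5,interpolation=cv2.INTER_CUBIC))
E
```

```text
rows needed 9 err mm [-0.3 -0.  -0.7] rot deg [1.900e-01 2.000e-02 5.663e+01]
([0.001, 0.0, 0.22], [0.0, -0.0001, 0.0002])
([0.001, 0.0, 0.22], [0.0, -0.0001, 0.0002])
([0.001, 0.0, 0.22], [0.0, -0.0001, 0.0002])
([0.001, 0.0, 0.22], [0.0, -0.0001, 0.0002])
([0.001, 0.0, 0.22], [0.0, -0.0001, 0.0002])
```

View pics/w11.png

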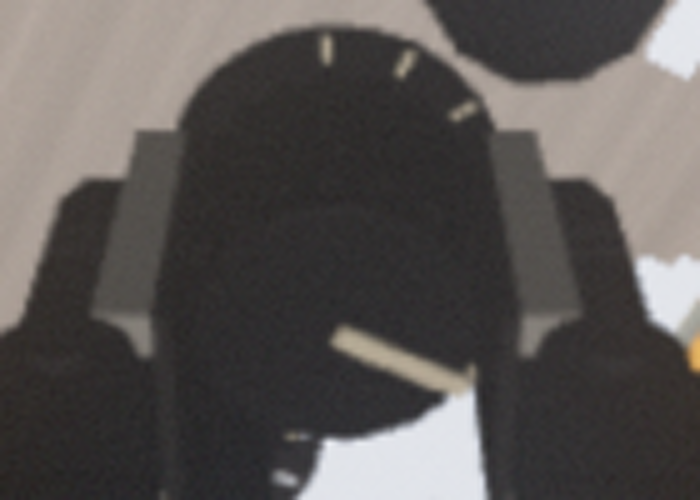

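```bash
cat > la.py <<'E'
import sys
from h import *
r0,c0,f,x1,y1,x2,y2=[float(v) for v in sys.argv[1:]]
c=calibration("wrist")
a=atz("wrist",(r0+y1/f,c0+x1/f),.085,c);b=atz("wrist",(r0+y2/f,c0+x2/f),.085,c);d=b-a
print(a.round(4),"line deg",np.degrees(np.arctan2(d[1],d[0])),np.linalg.norm(d))
E
python3 la.py 220 260 5 338 335 470 383
```

```text
[0.5334 0.0389 0.085 ] line deg 2.905236592046836 0.0137182388688621
```

{"fn": "move_arm", "kwargs": {
  "steps": [
    {"twist": [0, 0, 0.22], "dp": [0, 0, 0], "jaw": 1},
    {"twist": [0, 0, 0.22], "dp": [0, 0, 0], "jaw": 1},
    {"twist": [0, 0, 0.22], "dp": [0, 0, 0], "jaw": 1},
    {"twist": [0, 0, 0.22], "dp": [0, 0, 0], "jaw": 1},
    {"twist": [0, 0, 0.22], "dp": [0, 0, 0], "jaw": 1}
  ]
}}

```text
time_s: 15.88
tcp_pos: [0.5338, 0.0401, 0.0628]
orientation: [0.002, 0.74, 0.673, 0.001]
contact_force: [1.4, 0.2, 0.1]
grip_width: 0.0268
```

```bash
python3 plan.py 0.533 0.040 0.062 57 16 6.5
```

```text
rows needed 5 err mm [-0.8 -0.1 -0.8] rot deg [ 0.23 -0.06 27.55]
([0.002, -0.0, 0.192], [-0.0001, -0.0004, 0.0004])
([0.002, -0.0, 0.192], [-0.0001, -0.0004, 0.0004])
([0.002, -0.0, 0.192], [-0.0002, -0.0003, 0.0004])
([0.002, -0.0, 0.192], [-0.0002, -0.0003, 0.0004])
([0.002, -0.0, 0.192], [-0.0002, -0.0003, 0.0004])
```

{"fn": "move_arm", "kwargs": {
  "steps": [
    {"twist": [0, 0, 0.2], "dp": [0, 0, 0], "jaw": 1},
    {"twist": [0, 0, 0.2], "dp": [0, 0, 0], "jaw": 1},
    {"twist": [0, 0, 0.2], "dp": [0, 0, 0], "jaw": 1},
    {"twist": [0, 0, 0.2], "dp": [0, 0, 0], "jaw": 1},
    {"twist": [0, 0, 0.14], "dp": [0, 0, 0], "jaw": 1}
  ]
}}

```text
time_s: 16.3
tcp_pos: [0.5342, 0.04, 0.0628]
orientation: [0.001, 0.884, 0.467, 0.002]
contact_force: [1.4, 0.8, -1.3]
grip_width: 0.0267
```

```bash
python3 plan.py 0.533 0.040 0.062 57 16 6.5;python3 - <<'E'
from h import *
im=read_camera("wrist"); cv2.imwrite("pics/w12.png",cv2.resize(im[200:340,250:410],None,fx=4,fy=4,interpolation=cv2.INTER_CUBIC))
E
```

```text
rows needed 1 err mm [-1.2  0.  -0.8] rot deg [ 0.26 -0.13 -1.28]
([0.009, -0.005, -0.045], [-0.0017, -0.0026, 0.0019])
```

View pics/w12.png

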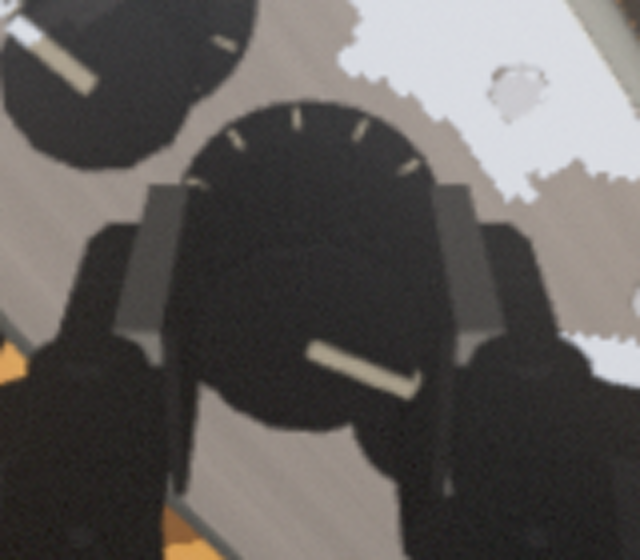

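```bash
python3 la.py 200 250 4 312 348 412 390; python3 la.py 200 250 4 308 346 415 388
```

```text
[0.5336 0.0385 0.085 ] line deg -62.33112603385771 0.013372119280887919
[0.5334 0.0389 0.085 ] line deg -60.783607572676935 0.014086414076124371
```

{"fn": "move_arm", "kwargs": {
  "steps": [
    {"twist": [0, 0, -0.03], "dp": [0, 0, 0], "jaw": 1},
    {"twist": [0, 0, 0], "dp": [0, 0, 0], "jaw": -0.1},
    {"twist": [0, 0, 0], "dp": [0, 0, 0], "jaw": -0.1},
    {"twist": [0, 0, 0], "dp": [0, 0, 0], "jaw": -0.1}
  ]
}}

```text
time_s: 16.68
tcp_pos: [0.5342, 0.0399, 0.0627]
orientation: [0.001, 0.88, 0.475, 0.002]
contact_force: [-0.6, 0.4, -1.1]
grip_width: 0.0469
```

{"fn": "move_arm", "kwargs": {
  "steps": [
    {"twist": [0, 0, 0], "dp": [0, 0, -0.05], "jaw": -0.1},
    {"twist": [0, 0, 0], "dp": [0, 0, -0.08], "jaw": -0.1},
    {"twist": [0, 0, 0], "dp": [0, 0, -0.08], "jaw": -0.1},
    {"twist": [0, 0, 0], "dp": [0, 0, -0.08], "jaw": -0.1}
  ]
}}

```text
time_s: 17.02
tcp_pos: [0.5272, 0.0407, 0.1738]
orientation: [-0.004, 0.879, 0.477, -0.006]
contact_force: [1.1, 0.6, 0.3]
grip_width: 0.0472
```

```bash
python3 plan.py 0.42 0.03 0.25 80
```

```text
rows needed 4 err mm [-107.2  -10.7   76.2] rot deg [ -0.78   0.18 -23.06]
([-0.007, 0.002, -0.201], [-0.0424, -0.0531, -0.0467])
([-0.007, 0.002, -0.201], [-0.0368, -0.0569, -0.0469])
([-0.007, 0.002, -0.201], [-0.0309, -0.0602, -0.0472])
([-0.007, 0.002, -0.201], [-0.0247, -0.0628, -0.0474])
```

{"fn": "move_arm", "kwargs": {
  "steps": [
    {"twist": [-0.007, 0, -0.2], "dp": [-0.042, -0.053, -0.047], "jaw": -0.1},
    {"twist": [-0.007, 0, -0.2], "dp": [-0.037, -0.057, -0.047], "jaw": -0.1},
    {"twist": [-0.007, 0, -0.2], "dp": [-0.031, -0.06, -0.047], "jaw": -0.1},
    {"twist": [-0.007, 0, -0.2], "dp": [-0.025, -0.063, -0.047], "jaw": -0.1},
    {"twist": [0, 0, 0], "dp": [0, 0, 0], "jaw": -0.1}
  ]
}}

```text
time_s: 17.43
tcp_pos: [0.4206, 0.0286, 0.261]
orientation: [0.007, 0.759, 0.651, 0.004]
contact_force: [1.0, -0.4, 0.1]
grip_width: 0.047
```

Run:
```python
from h import *
s=get_state();print(s["tcp_pos"],s["contact_force"])
im=read_camera("wrist"); cv2.imwrite("pics/w13.png",im)
im=read_camera("side"); cv2.imwrite("pics/s13.png",cv2.resize(im[140:300,270:430],None,fx=3.7,fy=3.7))
im=read_camera("top"); cv2.imwrite("pics/top13.png",cv2.resize(im[150:290,190:450],None,fx=3,fy=3,interpolation=cv2.INTER_CUBIC))
for l in("oil_bottle","loupe","pink_clamp"):
  for cam in ("top","side"):
    for d in spot_point(cam,l)[:3]: print(l,cam,round(d["score"],2),np.round(d["pixel"],1),atz(cam,d["pixel"],0).round(4))
```

```text
[0.42062129 0.0286324  0.26103367] [ 1.0262917  -0.38747772  0.06391811]
oil_bottle top 0.81 [163.1 366.1] [0.6294 0.1073 0.    ]
oil_bottle top 0.56 [221.6 288. ] [0.5054 0.2668 0.    ]
oil_bottle side 0.77 [211.4 294.4] [0.63   0.0925 0.    ]
loupe top 0.44 [250.5 394.4] [0.4496 0.0463 0.    ]
loupe side 0.48 [202.9 364.2] [ 0.4392  0.0191 -0.    ]
pink_clamp top 0.87 [266.  246.3] [0.4125 0.3509 0.    ]
pink_clamp top 0.57 [258.5 290.9] [0.4295 0.2594 0.    ]
pink_clamp side 0.82 [270.4 380. ] [0.4063 0.3497 0.    ]
pink_clamp side 0.48 [183.8 329.4] [ 0.5442 -0.0961  0.    ]
```

View pics/w13.png

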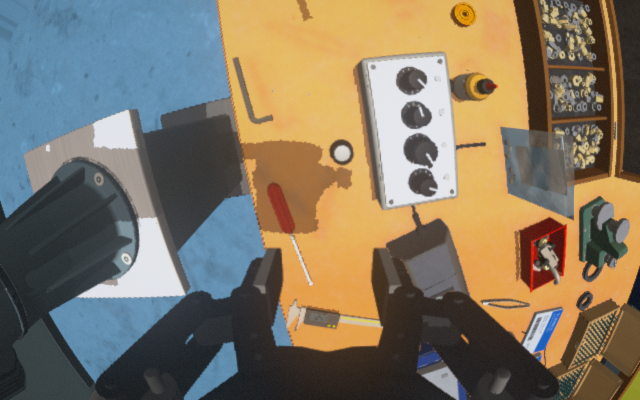

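View pics/s13.png

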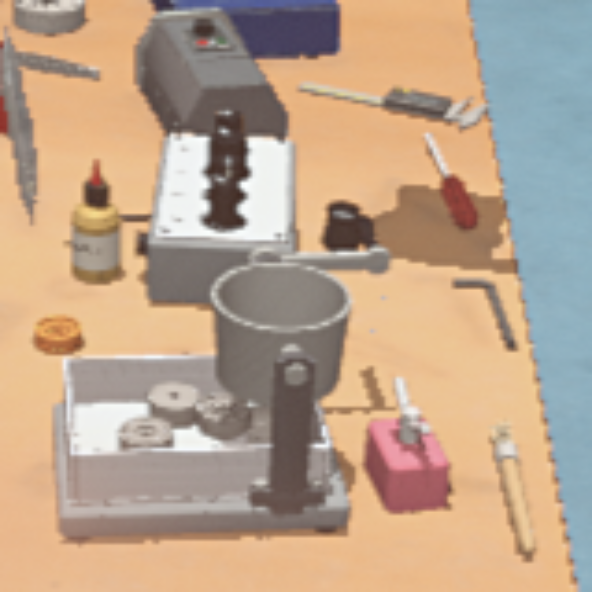

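View pics/top13.png

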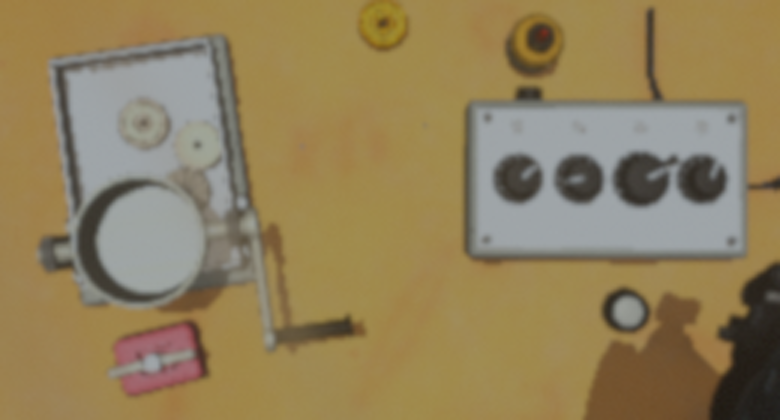

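Run:
```python
from h import *
c=calibration("wrist")
im=read_camera("wrist"); a=cv2.resize(im[125:205,385:465],None,fx=7,fy=7,interpolation=cv2.INTER_CUBIC); cv2.imwrite("pics/w14.png",a)
im=read_camera("side"); cv2.imwrite("pics/s14.png",cv2.resize(im[225:285,280:370],None,fx=8,fy=8,interpolation=cv2.INTER_CUBIC))
print(proj("wrist",[.533,.0395,.085],c))
for cam in("side","top"):
  for d in trace(cam,"disc_k5")[:7]: print(cam,round(d["score"],2),np.round(d["pixel"],1),atz(cam,d["pixel"],.035).round(3),d["mask"].sum())
```

```text
[153.43171686 427.83775612]
side 0.64 [256.6 307.6] [0.57  0.364 0.035] 117
side 0.52 [193.8 329.8] [0.537 0.043 0.035] 119
side 0.51 [232.7 285.7] [0.631 0.267 0.035] 126
side 0.47 [253.  329.1] [0.523 0.344 0.035] 152
top 0.73 [156.  319.3] [0.638 0.205 0.035] 188
top 0.72 [192.4 237.5] [0.562 0.367 0.035] 205
top 0.63 [211.  256.1] [0.525 0.329 0.035] 120
top 0.58 [206.2 404.8] [0.54  0.032 0.035] 196
top 0.54 [199.7 252. ] [0.548 0.338 0.035] 201
```

View pics/w14.png

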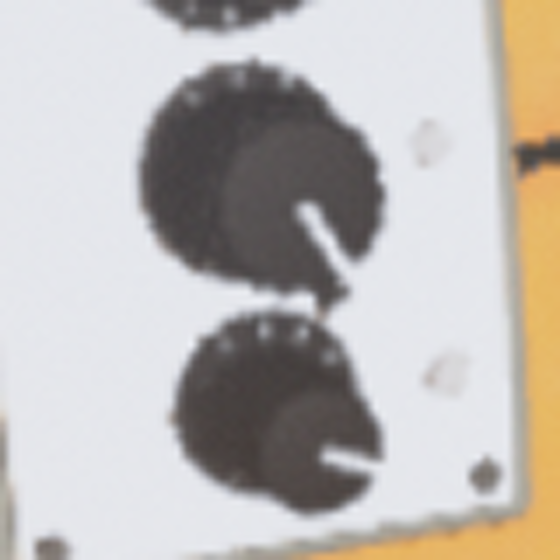

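View pics/s14.png

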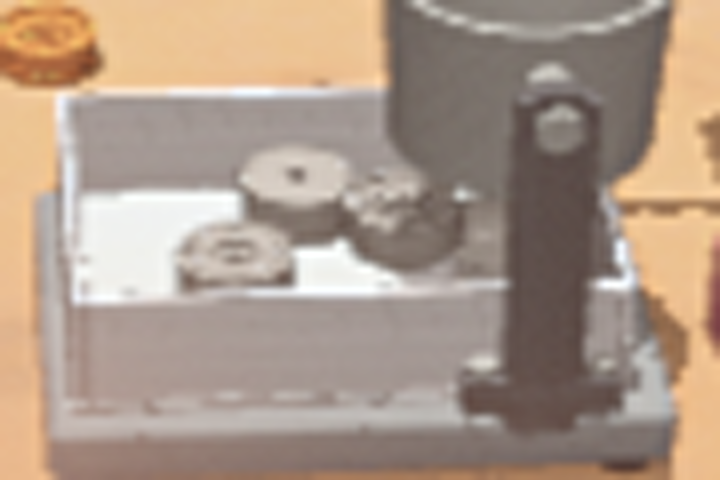

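```bash
python3 plan.py 0.63 0.24 0.28 95
```

```text
rows needed 8 err mm [207.9 211.1  23.5] rot deg [  0.49   0.24 -14.08]
([0.002, 0.001, -0.061], [0.0754, 0.0538, -0.0071])
([0.002, 0.001, -0.061], [0.0737, 0.0561, -0.0071])
([0.002, 0.001, -0.061], [0.072, 0.0583, -0.0071])
([0.002, 0.001, -0.061], [0.0701, 0.0605, -0.0072])
([0.002, 0.001, -0.061], [0.0682, 0.0626, -0.0072])
```

{"fn": "move_arm", "kwargs": {
  "steps": [
    {"twist": [0.002, 0, -0.061], "dp": [0.075, 0.054, -0.007], "jaw": -0.1},
    {"twist": [0.002, 0, -0.061], "dp": [0.074, 0.056, -0.007], "jaw": -0.1},
    {"twist": [0.002, 0, -0.061], "dp": [0.072, 0.058, -0.007], "jaw": -0.1},
    {"twist": [0.002, 0, -0.061], "dp": [0.07, 0.06, -0.007], "jaw": -0.1},
    {"twist": [0.002, 0, -0.061], "dp": [0.068, 0.063, -0.007], "jaw": -0.1}
  ]
}}

```text
time_s: 18.5
tcp_pos: [0.5536, 0.161, 0.2694]
orientation: [0.003, 0.711, 0.704, -0.002]
contact_force: [1.2, -0.3, 0.2]
grip_width: 0.0471
```

```bash
python3 plan.py 0.64 0.25 0.27 95
python3 - <<'E'
from h import *
im=read_camera("wrist"); cv2.imwrite("pics/w15.png",im)
E
```

```text
rows needed 4 err mm [86.4 89.   0.6] rot deg [ 0.03  0.39 -5.58]
([0.0, 0.003, -0.049], [0.0562, 0.0534, -0.0007])
([0.0, 0.003, -0.049], [0.0548, 0.0548, -0.0006])
([0.0, 0.003, -0.049], [0.0535, 0.0561, -0.0006])
([0.0, 0.003, -0.049], [0.0521, 0.0574, -0.0005])
```

View pics/w15.png

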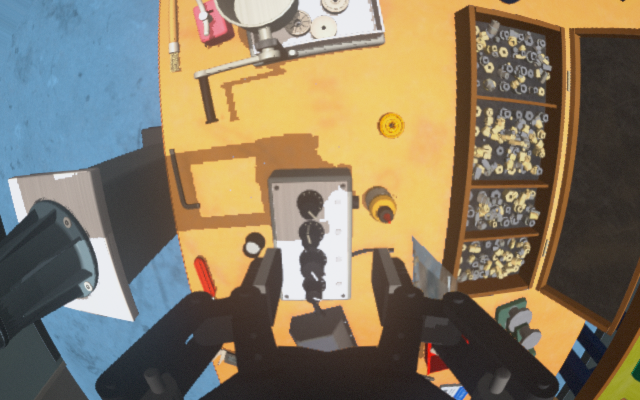

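{"fn": "move_arm", "kwargs": {
  "steps": [
    {"twist": [0, 0.003, -0.049], "dp": [0.056, 0.053, -0.001], "jaw": -0.1},
    {"twist": [0, 0.003, -0.049], "dp": [0.055, 0.055, -0.001], "jaw": -0.1},
    {"twist": [0, 0.003, -0.049], "dp": [0.054, 0.056, -0.001], "jaw": -0.1},
    {"twist": [0, 0.003, -0.049], "dp": [0.06, 0.057, -0.001], "jaw": -0.1}
  ]
}}

```text
time_s: 18.88
tcp_pos: [0.6436, 0.2607, 0.2645]
orientation: [-0.002, 0.673, 0.74, -0.002]
contact_force: [0.6, 0.2, -0.0]
grip_width: 0.0471
```

Run:
```python
from h import *
im=read_camera("wrist"); cv2.imwrite("pics/w16.png",im)
cv2.imwrite("pics/w16c.png",cv2.resize(im[20:220,130:330],None,fx=3,fy=3,interpolation=cv2.INTER_CUBIC))
```

```text
(no output)
```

View pics/w16.png

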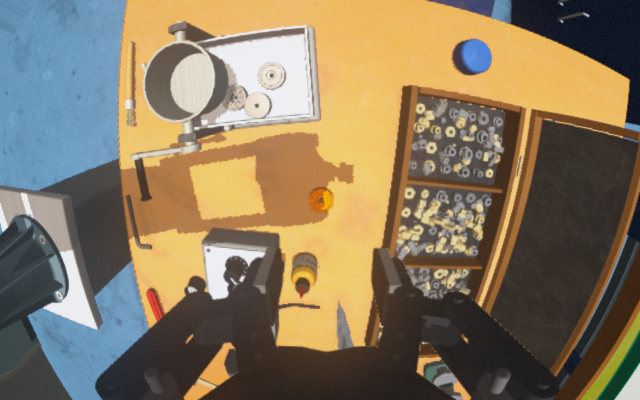

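View pics/w16c.png

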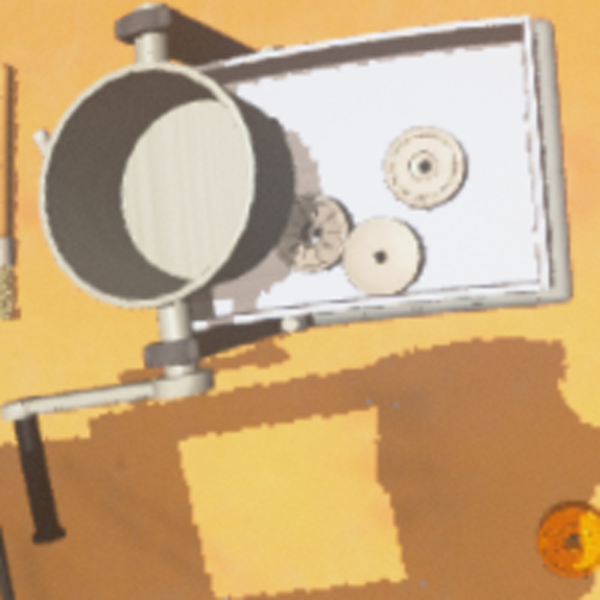

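```bash
python3 - <<'E'
from h import *
c=calibration("wrist");o,d=ray("wrist",(200,326),c);print(o,d)
print(get_state()["tcp_pos"])
for r,cc in((90,530),(110,400),(20+140/1,410)): print(atz("wrist",(r,cc),.05,c))
E
python3 plan.py 0.72 0.29 0.19 95
```

```text
[0.63815083 0.34491503 0.40418578] [ 0.02232717 -0.31096698 -0.95015842]
[0.64570003 0.26515334 0.26235872]
[0.89483379 0.40505451 0.05      ]
[0.72022508 0.34562539 0.05      ]
[0.74072688 0.28874403 0.05      ]
rows needed 3 err mm [ 74.3  24.8 -72.4] rot deg [-0.37 -0.19  0.65]
([-0.004, -0.002, 0.008], [0.0143, 0.064, 0.0599])
([-0.004, -0.002, 0.008], [0.0146, 0.0639, 0.0601])
([-0.004, -0.002, 0.008], [0.0149, 0.0637, 0.0602])
```

{"fn": "move_arm", "kwargs": {
  "steps": [
    {"twist": [0.23, 0, 0], "dp": [0.01, 0.02, 0.03], "jaw": -0.1},
    {"twist": [0.23, 0, 0], "dp": [0.01, 0.02, 0.03], "jaw": -0.1},
    {"twist": [0.23, 0, 0], "dp": [0.01, 0.02, 0.03], "jaw": -0.1},
    {"twist": [0.23, 0, 0], "dp": [0.01, 0.02, 0.03], "jaw": -0.1},
    {"twist": [0.23, 0, 0], "dp": [0.01, 0.02, 0.03], "jaw": -0.1}
  ]
}}

```text
time_s: 19.35
tcp_pos: [0.6618, 0.2921, 0.1971]
orientation: [-0.199, 0.638, 0.711, -0.219]
contact_force: [1.1, -0.2, 0.6]
grip_width: 0.0466
```

Run:
```python
from h import *
c=calibration("wrist");o,d=ray("wrist",(200,326),c);print(o,d)
im=read_camera("wrist"); cv2.imwrite("pics/w17.png",im)
cv2.imwrite("pics/w17c.png",cv2.resize(im[20:220,130:330],None,fx=3,fy=3,interpolation=cv2.INTER_CUBIC))
```

```text
[0.73288117 0.38019202 0.31409313] [-0.50193727 -0.36697682 -0.78319027]
```

View pics/w17.png

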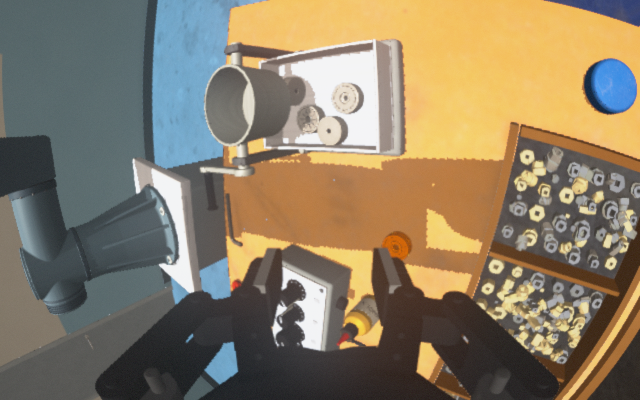

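Run:
```python
import cv2
im=cv2.imread("pics/w17.png"); cv2.imwrite("pics/w17c.png",cv2.resize(im[30:170,200:410],None,fx=3.8,fy=3.8,interpolation=cv2.INTER_CUBIC))
from h import *
c=calibration("wrist")
for p in((98,347),(130,332),(118,309),(90,295)): print(atz("wrist",p,.038,c).round(3))
```

```text
[0.574 0.366 0.038]
[0.56  0.332 0.038]
[0.529 0.34  0.038]
[0.506 0.369 0.038]
```

View pics/w17c.png

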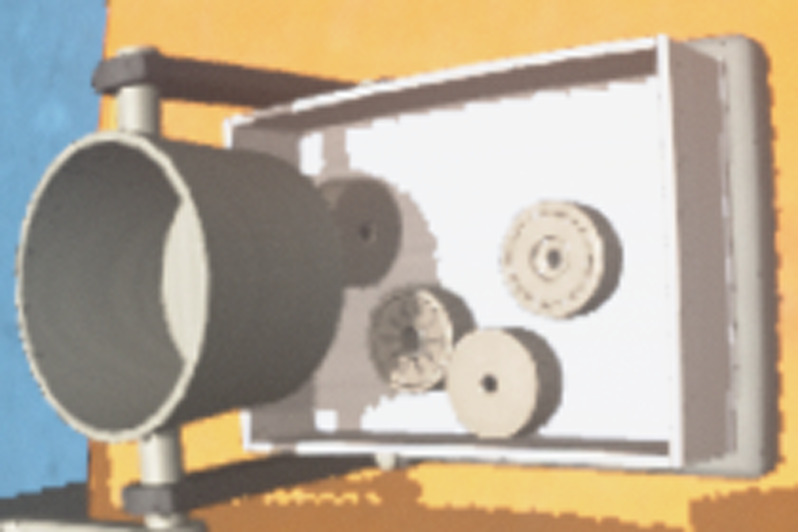

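```bash
python3 -c "
from workcell import *
s=get_state();print(s['time_s'],s['contact_force'],s['dq']);print(hand_in())"
```

```text
19.4 [  0.47058869  -0.13683054 -15.83552887] [-0.01229745  0.1464037   0.39854959 -0.05022583 -0.34760325 -0.02257885]
the job is handed in; nothing more can be done
None
```

I tipped the pot to about 2.3 rad with the crank and all four discs fell into the tray. I then pressed the crank back to its stop and let go. The timer (third knob from the left) was turned clockwise in two grips, about 120° in all, released, and the job handed in at 19.4 s.

**Last checks**
- **Discs:** a tilted wrist view shows all four lying separately on the tray floor. One is partly under the pot and was hidden in the earlier views.
- **Pot:** it looks empty and upright. When I pressed it against its stop, the tool felt about 48 N.
- **Timer:** while gripped, its line measured -61 to -62° in world axes against about -59° for the mark. That puts it near 1.09 rad, inside the 0.93 to 1.17 window. A rough check by eye on a picture after letting go gave about -58°.
- **Smooth knobs:** in the pictures their lines look unchanged.
- **Bystanders:** the bottle and the clamp were found within about 1 cm of where they started. The loupe's top-camera reading agrees to about 4 mm. Its side-camera reading differs by about 27 mm; I take that as a detector error, because it looks unmoved in the pictures.

**Doubtful readings**
- **Force at hand-in:** the last reading showed -15.8 N vertically, with joint speeds up to 0.4 rad/s. The tool was in free air at about 0.2 m. I take it as the arm still settling after the last tilt, but I did not wait to confirm it.

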